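Close down the drinks corner of the goods-in desk

TASK

The shift is over: close down the drinks corner on this desk. First switch the cup warmer off by turning its knob fully anticlockwise to its stop; only then clear the steel beakers and the cup (two or three are there), turning each one over and leaving it standing mouth-down, wholly on the rubber draining mat. Leave the pen pot, flask, cutter and calculator where they are.

Things in the scene. Friction and masses are not known exactly. Their poses are not given: they have to be found in the camera images.
- dial (a joint): Heat knob of the cup warmer, angle in rad: 0 = off, its anticlockwise end stop (seen from above); grows clockwise, up to 2.7. Light friction, stays where it is left.
- dial_grip (a point): Centre of the knob's grip bar, on the (upright) turning axis; the bar is 42 mm long along this point's x axis (it turns with the knob), 14 mm thick along its y, and from 23 mm below this point (where its 44 mm wide round skirt begins to spread) to 7 mm above it. The point lies 37 mm above the top face of the warmer's case.
- warmer: Cup warmer, a fixed flat white case 170 mm (its x) by 300 mm (its y) by 50 mm high, origin at the centre of its underside. A steel hotplate disc (126 mm across, top 53 mm above the desk) lies at y +75 mm in its frame, the knob at y -100 mm.
- mat: Dark ribbed rubber draining mat, fixed, 200 mm (its x) by 340 mm (its y) by 6 mm thick, no rim; origin at the centre of its underside, on the desk.
- beaker1_mid (a point): Taller drinking beaker of plain brushed steel, a straight cylinder 66 mm across and 85 mm high, wall 3.5 mm, floor 4 mm, no handle, about 0.16 kg; it can be laid on its side, where it may roll if pushed. Point: its centre, half-way up on its axis; z axis points from the closed bottom to the open mouth. Starts mouth up on the desk between warmer and mat. None when absent.
- beaker2_mid (a point): Taller drinking beaker, same as the other of plain brushed steel, a straight cylinder 66 mm across and 85 mm high, wall 3.5 mm, floor 4 mm, no handle, about 0.16 kg; it can be laid on its side, where it may roll if pushed. Point: its centre, half-way up on its axis; z axis points from the closed bottom to the open mouth. Starts mouth up on the desk between warmer and mat. None when absent.
- cup_mid (a point): Shorter drinking cup of plain brushed steel, a straight cylinder 68 mm across and 72 mm high, wall 3.5 mm, floor 4 mm, no handle, about 0.16 kg; it can be laid on its side, where it may roll if pushed. Point: its centre, half-way up on its axis; z axis points from the closed bottom to the open mouth. Starts mouth up on the warmer's hotplate. None when absent.
- cutter: Yellow carton cutter lying flat on the desk between the beakers, 35 (x) by 150 (y) by 11 mm high, origin under its centre. Bystander. (Fixed and not listed: a stapler and a block of sticky notes near the robot, within 0.42 m of its base and up to 44 mm high; letter trays 100 mm high at the far left corner and an open laptop 230 mm high at the far right corner of the desk; a parcel-tape roll 48 mm high at the far edge; a label printer 100 mm high beside the base on its right.)
- penpot: Black pen pot 80 mm across, 100 mm high, with pens sticking out to 150 mm; origin under its centre. Bystander, stays as it is.
- flask: Closed steel flask with black cap, 90 mm across, 170 mm high, origin under its centre. Bystander.
- calculator: Pocket calculator 140 (x) by 90 by 17 mm, origin under its centre. Bystander.

How it is judged:
By the outcome, as a careful person would: the job done as asked, in the order asked, and still so for the second after the job is handed in, with the robot touching nothing.
Of beaker1, beaker2, cup only 2 to 3 are there at a start; the rules pass over those that are not, and their reading is None.
At some moment in a run one of beaker1, beaker2, cup may be knocked a few centimetres aside while the robot is not near it.
Once in a run the grip may slacken for a moment while it holds something.
It also fails if it takes over 210 s, if anything falls off the work surface, if the arm or the gripper's body presses on something with over 40 N, if the wrist force passes 120 N, or if a joint passes its speed limit or range.

ROBOT

A 7-joint arm with a two-finger parallel gripper is mounted at the origin on the work surface. World frame = base frame: x ahead of the robot, y to its left, z up, the work surface at z = 0. Lengths are in m, angles in rad, forces in N, time in s.
With the tool pointing down it reaches from about 0.425 to 0.875 m from the base axis. Payload 4.7 kg.
Tool frame: the origin (TCP) lies at the very end of the fingers, on their centre line; the grasp point (between the pads) lies 19 mm behind it; z points along the fingers, y is the line along which they close (so a half turn about z gives the same grasp; the last joint's range is limited). The gripper opens to 87 mm and grips with 3 to 60 N. Pads are 19 mm wide; open, the fingers measure 117 mm over their backs; the gripper's body (75 mm by 190 mm) begins 51 mm behind the grasp point.
Start: joints at [-1.306, 0.321, -0.07, 1.45, 0.023, 1.371, -0.057], TCP at [0.161, 0.63, 0.223] pointing down, gripper open.
Joint ranges: [-2.86, 2.86], [-0.3, 2.09], [-1.38, 1.24], [0.06, 2.45], [-1.56, 4.7], [0.09, 2.05], [-2.69, 2.69]. Speed limits (rad/s): [2.57, 2.57, 3.14, 3.14, 3.14, 3.14, 3.14].

INTERFACE

Orientations are given as a rotation vector (axis times angle).
In Python, from bench import ctrl, get_image, job gives the robot as it stands.
- The arm moves only by the shell command python3 -m crank 'ROWS' [FORCE]. ROWS is JSON, a list that holds one entry, the list of rows, each a list of 5 numbers: the shift along the tool's x, y, z in mm, then the turn about the tool's z in rad, then the closure, from -1 (fully open) to 1 (shut), so that 0 is half open. A call has 1 to 10 rows; each row shifts and turns the commanded pose from where the row before left it, along the tool's axes as they then stand; what a row does not reach is not made up. A row lasts 1/12 s, in which the tool goes at most 41.7 mm and 7.16 degrees, less where a joint would pass 70% of its speed; a pose out of reach is approached as far as the arm can. A call with a gripper value outside its range is refused whole. The fingers move at their own pace and stop on an object; FORCE is the grip in N (left out, the last holds). Time passes only in rows, so rows that do not move let the fingers close. It gives the time, the measured TCP pose, the force, the opening and the grip force at its end, in the units of the state.
- ctrl.get_state(): the state, without advancing time (a new reading comes with each control period).
- get_image(name): name is "scene" or "top" or "wrist"; returns a dict with "pixels" (420x560x3 uint8, red, green, blue), "fx", "fy", "cx", "cy" (pixels), "T" (4x4, takes a point from camera to world coordinates); the wrist camera has in their place "T_tool_cam" (4x4, takes a point from camera to tool coordinates, whose origin is the TCP and whose axes are the flange's). Camera axes: x right, y down, z forward; pixel columns grow to the right and rows downward; lengths in m; the calibration is good to about 2 mm. A picture is of the moment at which its call begins: read the wrist's pose just before it. There is no depth.
- job.close_job(): hands the job in; it is judged then, once.
The state is a dict: "time": time; "joint_positions": joint angles; "qd": joint speeds; "joint_torque": joint torques, N m; "position": TCP position; "tool_rot": TCP orientation; "ft_force": force on the tool from outside, world axes, zero at the start; "torque": the same for the moment, N m; "grip_width": opening from 0.0 (shut) to 1.0 (fully open); "grip_force": force on a finger pad.
Only numpy, scipy, OpenCV 4.12 (cv2) and the standard library are available. Lean on these libraries where they do the work, as an engineer would, in place of code of your own. Each camera call takes 0.05 s, during which the arm holds its last target. There are 200 camera calls.

## Working session

There is one attempt and no reset: what is moved stays moved. The work goes in short steps, Python scripts to look and compute and a shell command to move; the robot and the scene stay as the last step left them, time stands still between calls to the robot, and variables do not carry over. Pictures are saved under pics/ and viewed, at most 14 in all, crops included, and the job is handed in when it is done.

```bash
mkdir -p pics; ls
cat > h.py <<'E'
import numpy as np, cv2
from scipy.spatial.transform import Rotation as R
from bench import ctrl, get_image, job
def snap(n,f=None):
    s=ctrl.get_state(); im=get_image(n)
    if 'T' in im: T=np.array(im['T'])
    else:
        W=np.eye(4);W[:3,:3]=R.from_rotvec(s['tool_rot']).as_matrix();W[:3,3]=s['position'];T=W@np.array(im['T_tool_cam'])
    im['T']=T
    if f: cv2.imwrite('pics/'+f,cv2.cvtColor(np.array(im['pixels']),cv2.COLOR_RGB2BGR))
    return im
def ray(im,u,v,z):
    T=im['T'];d=T[:3,:3]@np.array([(u-im['cx'])/im['fx'],(v-im['cy'])/im['fy'],1]);o=T[:3,3]
    return (o+d*(z-o[2])/d[2])
def proj(im,p):
    q=np.linalg.inv(im['T'])@np.append(p,1);return im['fx']*q[0]/q[2]+im['cx'],im['fy']*q[1]/q[2]+im['cy']
def st():
    s=ctrl.get_state();r=R.from_rotvec(s['tool_rot']).as_matrix()
    print('t %.1f'%s['time'],'pos',np.round(s['position'],4),'x',np.round(r[:,0],3),'y',np.round(r[:,1],3),'z',np.round(r[:,2],3),'F',np.round(s['ft_force'],1),'w %.3f g %.1f'%(s['grip_width'],s['grip_force']))
    return s,r
def to(p):
    "tool-frame mm shift to world point p"
    s=ctrl.get_state();r=R.from_rotvec(s['tool_rot']).as_matrix();print('shift mm',np.round(r.T@(np.array(p)-s['position'])*1000,1))
E
python3 - <<'E'
from h import *
st()
for n in('top','scene'):
    i=snap(n,n+'0.png');print(n,i['fx'],i['cx'],i['cy'],np.round(i['T'],3).tolist())
E
```

```text
pics
t 0.0 pos [0.1612 0.6291 0.2215] x [-0.969  0.248 -0.   ] y [ 0.248  0.969 -0.002] z [-0.    -0.002 -1.   ] F [-0.9 -0.6  0.1] w 0.999 g 0.0
top 379.03524800959275 277.1785247145057 206.24248627055485 [[-0.006, -0.999, 0.05, 0.538], [-1.0, 0.006, -0.007, -0.008], [0.006, -0.05, -0.999, 1.093], [0.0, 0.0, 0.0, 1.0]]
scene 476.1175584973527 269.79992144067967 214.43219809942258 [[-0.822, 0.306, -0.48, 1.181], [0.569, 0.477, -0.67, 0.794], [0.024, -0.824, -0.566, 0.762], [0.0, 0.0, 0.0, 1.0]]
```

View pics/top0.png

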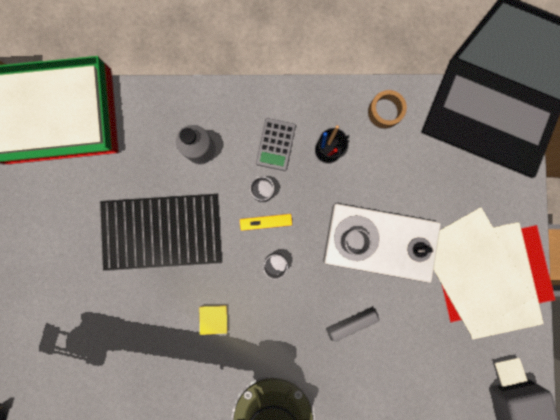

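View pics/scene0.png

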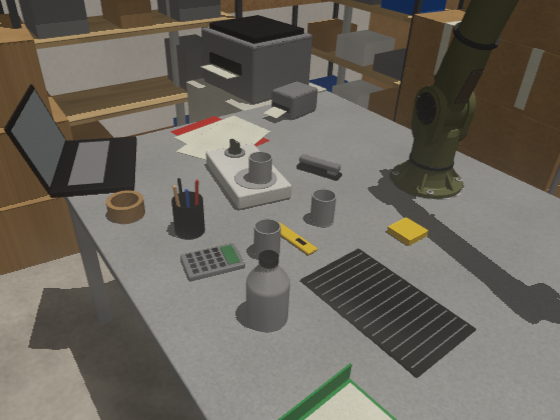

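The top view shows all three vessels: beakers at about (277,264) and (263,188), the cup on the hotplate at (355,239). The knob is at (421,249), the mat is centred at (161,231), and the cutter lies between the beakers. The scene view agrees.

Run:
```python
from h import *
i=snap('top');p=np.array(i['pixels'])
g=p.min(axis=2)
m=(g>150).astype(np.uint8); m[:, :315]=0; m[:,445:]=0; m[:195]=0; m[300:]=0
c=max(cv2.findContours(m,0,2)[0],key=cv2.contourArea);r=cv2.minAreaRect(c);b=cv2.boxPoints(r)
C=np.array([ray(i,*q,.05) for q in b]);print('warmer',r,np.round(C,3).tolist(),np.round(C.mean(0),3))
m=(p.max(axis=2)<60).astype(np.uint8);m[:, 230:]=0;m[:185]=0;m[280:]=0;m[:,:90]=0
m=cv2.morphologyEx(m,3,np.ones((9,9)))
c=max(cv2.findContours(m,0,2)[0],key=cv2.contourArea);r=cv2.minAreaRect(c);b=cv2.boxPoints(r)
C=np.array([ray(i,*q,.006) for q in b]);print('mat',r,np.round(C,3).tolist(),np.round(C.mean(0),3))
for n,u,v,z in(('b1',278,264,.085),('b2',263,188,.085),('cup',356,238,.125),('knob',422,249,.09)):print(n,np.round(ray(i,u,v,z),3))
cv2.imwrite('pics/crop1.png',cv2.resize(cv2.cvtColor(p[160:300,220:450],4),None,fx=3.4,fy=3.4,interpolation=2))
```

```text
warmer ((386.9455261230469, 245.5445556640625), (121.79254150390625, 72.93622589111328), 5.710593223571777) [[0.399, -0.138, 0.05], [0.598, -0.161, 0.05], [0.562, -0.495, 0.05], [0.364, -0.469, 0.05]] [ 0.481 -0.316  0.05 ]
mat ((160.45799255371094, 231.36947631835938), (67.71633911132812, 118.20426940917969), 86.18592071533203) [[0.609, 0.495, 0.006], [0.63, 0.157, 0.006], [0.437, 0.144, 0.006], [0.417, 0.479, 0.006]] [0.523 0.319 0.006]
b1 [ 0.436 -0.016  0.085]
b2 [0.638 0.023 0.085]
cup [ 0.504 -0.215  0.125]
knob [ 0.473 -0.396  0.09 ]
```

View pics/crop1.png

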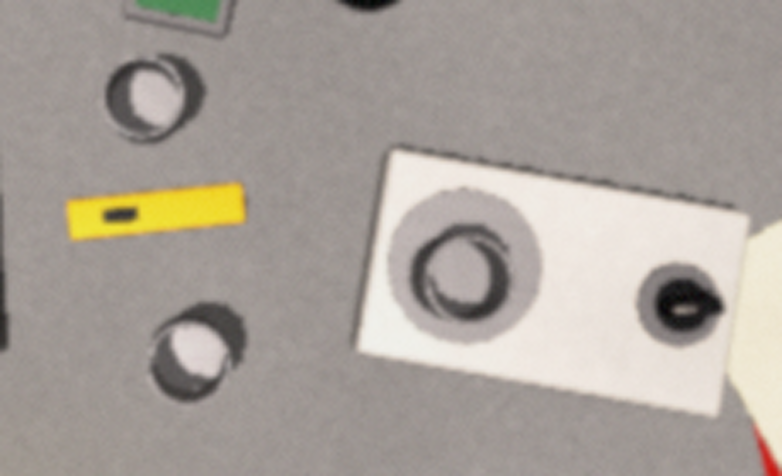

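```bash
python3 -m crank '[[[-32,-15,0,0,-1],[-32,-15,0,0,-1],[-32,-15,0,0,-1],[-32,-15,0,0,-1],[-32,-15,0,0,-1],[-32,-15,0,0,-1],[-32,-15,0,0,-1],[-32,-15,0,0,-1],[-32,-15,0,0,-1],[-32,-15,0,0,-1]]]' | cut -c1-600
python3 - <<'E'
from h import *
s,r=st();print(np.round(s['joint_positions'],2));to([.5,-.1,.22])
E
```

```text
time: 0.98
position: [0.4351, 0.4035, 0.2224]
tool_rot: [-0.393, -3.117, 0.0]
ft_force: [1.0, 1.2, -0.3]
grip_width: 1.001
grip_force: 0.0
t 1.0 pos [0.4351 0.4035 0.2224] x [-0.969  0.248  0.   ] y [ 0.248  0.969 -0.   ] z [-0. -0. -1.] F [ 1.   1.2 -0.3] w 1.001 g 0.0
[-0.91  0.2   0.14  1.6  -0.03  1.34  0.55]
shift mm [-187.8 -471.7    2.5]
```

```bash
python3 -m crank '[[[-14,-34,0,0,-1],[-14,-34,0,0,-1],[-14,-34,0,0,-1],[-14,-34,0,0,-1],[-14,-34,0,0,-1],[-14,-34,0,0,-1],[-14,-34,0,0,-1],[-14,-34,0,0,-1],[-14,-34,0,0,-1],[-14,-34,0,0,-1]]]' | head -2
python3 -m crank '[[[-8,-34,0,0,-1],[-8,-34,0,0,-1],[-8,-34,0,0,-1],[-8,-34,0,0,-1],[-8,-34,0,0,-1]]]' | head -2
python3 - <<'E'
from h import *
s,r=st();print(np.round(s['joint_positions'],2));to([.46,-.37,.22])
E
```

```text
time: 1.82
position: [0.4851, 0.0391, 0.2225]
time: 2.23
position: [0.4814, -0.1354, 0.2225]
t 2.2 pos [ 0.4814 -0.1354  0.2225] x [-0.969  0.248 -0.   ] y [0.248 0.969 0.001] z [ 0.     0.001 -1.   ] F [ 0.8  0.5 -0.2] w 0.997 g 0.0
[-0.41 -0.02  0.62  1.83  0.01  1.32  1.54]
shift mm [ -37.5 -232.6    2.4]
```

```bash
python3 -m crank '[[[-8,-33,0,0,-1],[-8,-33,0,0,-1],[-8,-33,0,0,-1],[-8,-33,0,0,-1],[-5,-32,0,0,-1],[0,-32,0,0,-1],[0,-32,0,0,-1],[0,0,0,0.12,-1],[0,0,0,0.12,-1],[0,0,0,0.12,-1]]]' | head -2
python3 -m crank '[[[0,0,0,0.12,-1],[0,0,0,0.12,-1],[0,0,0,0.12,-1],[0,0,0,0.12,-1],[0,0,0,0.12,-1],[0,0,0,0.12,-1],[0,0,0,0.12,-1],[0,0,0,0.12,-1],[0,0,0,0.12,-1],[0,0,0,0,-1]]]' | head -2
python3 - <<'E'
from h import *
s,r=st();print(np.round(s['joint_positions'],2));i=snap('wrist','w0.png');print(i['fx'],np.round(i['T'],3).tolist())
E
```

```text
time: 3.07
position: [0.4604, -0.3646, 0.2222]
time: 3.9
position: [0.4611, -0.3635, 0.2222]
t 3.9 pos [ 0.4611 -0.3635  0.2222] x [0.122 0.992 0.   ] y [ 0.992 -0.122 -0.001] z [-0.001  0.    -1.   ] F [-0.4  0.7  1.2] w 1.001 g 0.0
[-0.26  0.3   1.07  1.64 -0.27  1.36  0.73]
363.1150854834527 [[0.992, -0.118, -0.034, 0.471], [-0.123, -0.955, -0.269, -0.291], [-0.0, 0.271, -0.963, 0.385], [0.0, 0.0, 0.0, 1.0]]
```

View pics/w0.png

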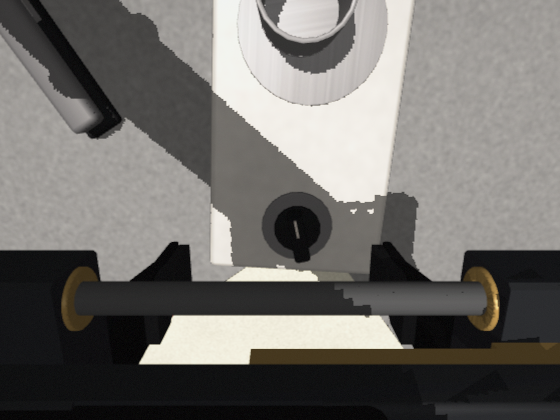

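The wrist view shows the knob: dark skirt centred near (297,228), a white mark from (296,222) to (299,237), and the bar's near end at (302,260).

Run:
```python
from h import *
i=snap('wrist')
print(ray(i,297,225,.05),ray(i,297,228,.06))
for q in((296,222),(299,237),(302,260),(295,260),(309,260)):print(q,np.round(ray(i,*q,.094),4))
p=np.array(i['pixels']);cv2.imwrite('pics/w0c.png',cv2.resize(cv2.cvtColor(np.clip(p[180:275,230:370].astype(int)*3,0,255).astype(np.uint8),4),None,fx=5,fy=5,interpolation=2))
```

```text
[ 0.47347311 -0.40551928  0.05      ] [ 0.47307169 -0.40507357  0.06      ]
(296, 222) [ 0.4725 -0.3877  0.094 ]
(299, 237) [ 0.4736 -0.4014  0.094 ]
(302, 260) [ 0.474  -0.4228  0.094 ]
(295, 260) [ 0.468  -0.4221  0.094 ]
(309, 260) [ 0.4801 -0.4236  0.094 ]
```

View pics/w0c.png

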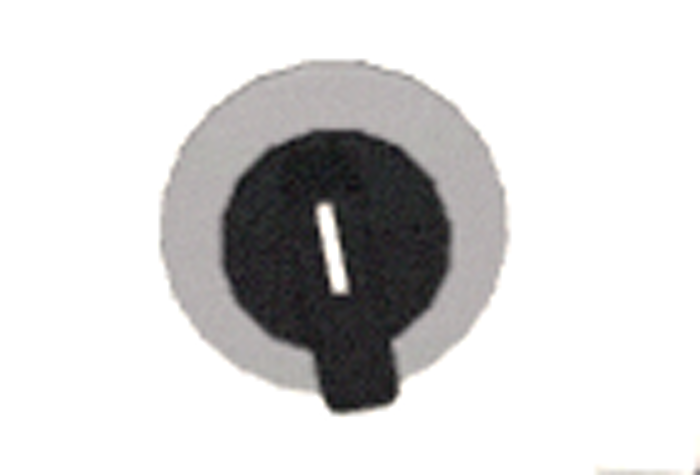

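```bash
python3 - <<'E'
from h import *
to([.473,-.404,.12])
E
python3 -m crank '[[[0,0,0,-0.113,-1],[0,0,0,-0.113,-1],[-10,4,25,0,-1],[-10,4,25,0,-1],[-10,4,25,0,-1],[-9,3,25,0,-1],[0,0,0,0,-1]]]' | head -2
python3 - <<'E'
from h import *
s,r=st();to([.473,-.404,.07]);i=snap('wrist','w1.png')
E
```

```text
shift mm [-38.8  16.5 102.3]
time: 4.58
position: [0.4781, -0.4, 0.1174]
t 4.6 pos [ 0.4781 -0.4     0.1174] x [-0.108  0.994  0.004] y [ 0.994  0.108 -0.007] z [-0.007  0.003 -1.   ] F [-0.4  1.9 -1.3] w 1.002 g 0.0
shift mm [-3.7 -5.2 47.4]
```

View pics/w1.png

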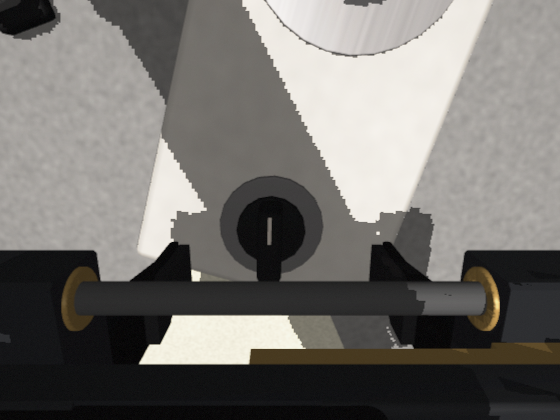

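The bar now lies along the tool's x axis (vertical in the image at column 269), so I can go down, grip and turn.

```bash
python3 -m crank '[[[-4,-5,0,0,-1],[0,0,24,0,-1],[0,0,23,0,-1],[0,0,0,0,-1],[0,0,0,0,1],[0,0,0,0,1],[0,0,0,0,1],[0,0,0,0,1],[0,0,0,0,1],[0,0,0,0,1]]]' 20
python3 - <<'E'
from h import *
s,r=st();print(s['torque'],np.round(s['joint_positions'],2))
E
python3 -m crank '[[[0,0,0,-0.08,1],[0,0,0,-0.08,1],[0,0,0,-0.08,1],[0,0,0,-0.08,1],[0,0,0,-0.08,1]]]'
python3 - <<'E'
from h import *
s,r=st();print(s['torque'],np.round(s['joint_positions'],2))
E
```

```text
time: 5.47
position: [0.476, -0.4057, 0.0762]
tool_rot: [2.1, 2.336, 0.001]
ft_force: [0.0, -0.3, -0.7]
grip_width: 0.631
grip_force: 0.0
t 5.5 pos [ 0.476  -0.4057  0.0762] x [-0.106  0.994 -0.   ] y [0.994 0.106 0.001] z [ 0.001 -0.    -1.   ] F [ 0.  -0.3 -0.7] w 0.631 g 0.0
[-0.15255686 -0.01085983 -0.03766389] [-0.04  0.52  0.91  1.71 -0.45  1.14  1.11]
time: 5.88
position: [0.4738, -0.4069, 0.0757]
tool_rot: [-1.589, -2.708, 0.005]
ft_force: [-5.3, -4.7, 1.1]
grip_width: 0.25
grip_force: 2.8
t 5.9 pos [ 0.4738 -0.4069  0.0757] x [-0.488  0.873 -0.   ] y [ 0.873  0.488 -0.003] z [-0.003 -0.002 -1.   ] F [-5.3 -4.7  1.1] w 0.250 g 2.8
[-0.96336959  1.0728208  -0.02323146] [ 0.02  0.49  0.83  1.71 -0.39  1.12  1.47]
```

```bash
python3 -m crank '[[[0,0,5,0,1],[0,0,0,0,1],[0,0,0,0,1],[0,0,0,0,1],[0,0,0,0,1],[0,0,0,0,1],[0,0,0,0,1]]]' 25
python3 - <<'E'
from h import *
s,r=st();print(s['torque'])
E
```

```text
time: 6.47
position: [0.4745, -0.4079, 0.0716]
tool_rot: [1.596, 2.705, -0.005]
ft_force: [-4.0, -3.7, 5.9]
grip_width: 0.159
grip_force: 25.0
t 6.5 pos [ 0.4745 -0.4079  0.0716] x [-0.483  0.875 -0.003] y [ 0.875  0.483 -0.002] z [-0.001 -0.003 -1.   ] F [-4.  -3.7  5.9] w 0.159 g 25.0
[-1.00483746  0.95135267  0.13283136]
```

```bash
for k in 1 ; do python3 -m crank '[[[0,0,0,-0.1,1],[0,0,0,-0.1,1],[0,0,0,-0.1,1],[0,0,0,-0.1,1],[0,0,0,-0.1,1],[0,0,0,0,1]]]' | tail -3
python3 - <<'E'
from h import *
s,r=st();print(s['torque'],np.round(s['joint_positions'],2))
E
done
```

```text
ft_force: [-1.3, -2.6, 4.6]
grip_width: 0.157
grip_force: 25.0
t 7.0 pos [ 0.4762 -0.4062  0.0716] x [-0.846  0.533 -0.002] y [0.533 0.846 0.   ] z [ 0.002 -0.001 -1.   ] F [-1.3 -2.6  4.6] w 0.157 g 25.0
[-0.42489066  0.32124545  0.05322632] [ 0.09  0.46  0.72  1.71 -0.33  1.1   1.93]
```

```bash
python3 -m crank '[[[0,0,0,-0.1,1],[0,0,0,-0.1,1],[0,0,0,-0.1,1],[0,0,0,-0.1,1],[0,0,0,0,1]]]' | tail -3
python3 - <<'E'
from h import *
s,r=st();print(s['torque'],np.round(s['joint_positions'],2))
E
```

```text
ft_force: [-1.6, 1.6, 8.1]
grip_width: 0.158
grip_force: 25.0
t 7.4 pos [ 0.4769 -0.4045  0.0716] x [-0.987  0.163 -0.002] y [0.163 0.987 0.002] z [ 0.002  0.002 -1.   ] F [-1.6  1.6  8.1] w 0.158 g 25.0
[ 0.31577083  0.25676525 -0.38529611] [ 0.15  0.44  0.64  1.71 -0.29  1.09  2.29]
```

```bash
python3 -m crank '[[[0,0,0,-0.08,1],[0,0,0,-0.08,1],[0,0,0,0,1]]]' | tail -3
python3 - <<'E'
from h import *
s,r=st();print(s['torque'],np.round(s['joint_positions'],2))
E
```

```text
ft_force: [-0.1, 1.3, 5.6]
grip_width: 0.186
grip_force: 27.8
t 7.6 pos [ 0.4773 -0.4046  0.0714] x [-1.     0.006 -0.003] y [0.006 1.    0.002] z [ 0.003  0.002 -1.   ] F [-0.1  1.3  5.6] w 0.186 g 27.8
[ 0.29072512  0.01730821 -0.7705213 ] [ 0.18  0.43  0.61  1.71 -0.28  1.09  2.44]
```

```bash
python3 -m crank '[[[0,0,0,0,-1],[0,0,0,0,-1],[0,0,0,0,-1],[0,0,0,0,-1],[0,0,-20,0,-1],[0,0,-30,0,-1],[0,0,-30,0,-1],[0,0,-30,0,-1],[0,0,-20,0,-1],[0,0,0,0,-1]]]' | tail -3
python3 - <<'E'
from h import *
s,r=st();i=snap('wrist');p=np.array(i['pixels']);cv2.imwrite('pics/w2c.png',np.hstack([cv2.resize(cv2.cvtColor(np.clip(p[150:275,190:370].astype(int)*2,0,255).astype(np.uint8),4),None,fx=3,fy=3)]))
E
```

```text
ft_force: [1.3, -1.1, 0.5]
grip_width: 0.862
grip_force: 0.0
t 8.5 pos [ 0.4776 -0.4073  0.2055] x [-1.     0.005 -0.007] y [ 0.005  1.    -0.004] z [ 0.007 -0.004 -1.   ] F [ 1.3 -1.1  0.5] w 0.862 g 0.0
```

View pics/w2c.png

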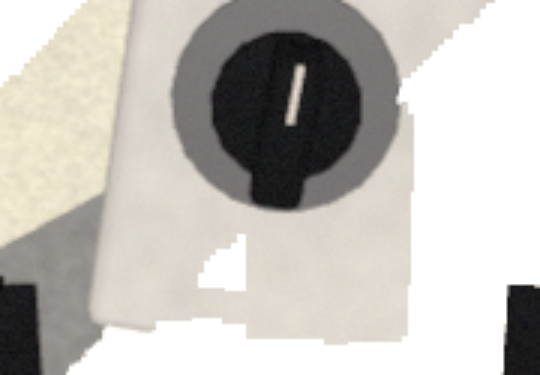

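The mark now runs along the case's short side, and torque rose as the bar stalled, so the knob is at its stop. Next is the cup.

```bash
python3 -m crank '[[[0,0,0,0.12,-1],[0,0,0,0.12,-1],[0,0,0,0.12,-1],[0,0,0,0.12,-1],[0,0,0,0.12,-1],[0,0,0,0.12,-1],[0,0,0,0.12,-1],[0,0,0,0.12,-1],[0,0,0,0.12,-1],[0,0,0,0.12,-1]]]' | tail -3
python3 -m crank '[[[0,0,0,0.12,-1],[0,0,0,0.12,-1],[0,0,0,0.12,-1],[28,5,-4,0,-1],[28,5,-4,0,-1],[28,5,-4,0,-1],[28,5,-4,0,-1],[28,5,-4,0,-1],[0,0,0,0,-1]]]' | tail -3
cat >> h.py <<'E'
def ring(i,guess,zt,rad):
    "fit mouth rim centre: edges near projected outer rim circle, radial gradient search"
    g=cv2.GaussianBlur(cv2.cvtColor(np.array(i['pixels']),cv2.COLOR_RGB2GRAY),(3,3),0).astype(float)
    u,v=proj(i,guess);print('proj',round(u),round(v))
def blob(i,guess,zt):
    pass
E
python3 - <<'E'
from h import *
s,r=st();print(np.round(s['joint_positions'],2));i=snap('wrist','w3.png')
E
```

```text
ft_force: [0.3, -0.2, -0.4]
grip_width: 1.001
grip_force: 0.0
ft_force: [0.1, 0.5, -0.7]
grip_width: 0.997
grip_force: 0.0
t 10.1 pos [ 0.502  -0.2576  0.2191] x [-0.015  1.     0.005] y [ 1.     0.015 -0.001] z [-0.001  0.005 -1.   ] F [ 0.1  0.5 -0.7] w 0.997 g 0.0
[-0.37  0.19  0.91  1.7  -0.16  1.33  0.58]
```

View pics/w3.png

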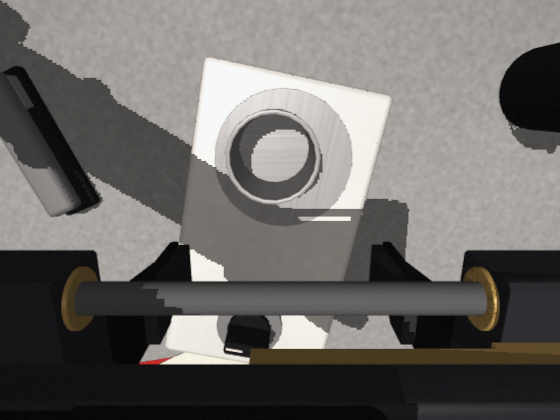

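The cup rim spans columns 219–322 and rows 108–204, centred at (270,156). The case's far corners are at (208,58) and (390,97). I'll tip the cup over the case's left edge onto the desk.

Run:
```python
from h import *
i=snap('wrist')
c=ray(i,270.5,156,.125);print('cup',c,ray(i,219,156,.125),ray(i,322,156,.125))
a,b=ray(i,208,58,.05),ray(i,390,97,.05);print('edge',a,b);d=(b-a)/np.linalg.norm(b-a);print('edge dir',d,'normal angle',np.degrees(np.arctan2(d[0],-d[1])), np.linalg.norm(b-a))
n=np.array([-d[1],d[0],0]);print('n',n,'cup dist behind edge',(c-a)@n,'along',(c-a)@d)
to([c[0],c[1],.079])
```

```text
cup [ 0.49428335 -0.22309913  0.125     ] [ 0.45787186 -0.22355744  0.125     ] [ 0.53068425 -0.22264096  0.125     ]
edge [ 0.43867751 -0.15049693  0.05      ] [ 0.596637   -0.18035599  0.05      ]
edge dir [ 0.98259882 -0.18574055  0.        ] normal angle 79.29568901979748 0.160756849899939
n [0.18574055 0.98259882 0.        ] cup dist behind edge -0.061010581216646514 along 0.06812340833995173
shift mm [ 40.1  -5.1 140.3]
```

```bash
python3 -m crank '[[[0,0,0,0.1,-1],[0,0,0,0.1,-1],[16,-7,0,0,-1],[16,-7,0,0,-1],[0,0,35,0,-1],[0,0,35,0,-1],[0,0,0,0,-1]]]' | tail -3
python3 - <<'E'
from h import *
s,r=st();i=snap('wrist','w4.png');to([.4943,-.2231,.079])
E
```

```text
ft_force: [-1.0, 1.6, -0.9]
grip_width: 1.004
grip_force: 0.0
t 10.8 pos [ 0.4872 -0.2304  0.1443] x [ 0.195  0.981 -0.   ] y [ 0.981 -0.195 -0.011] z [-0.011  0.002 -1.   ] F [-1.   1.6 -0.9] w 1.004 g 0.0
shift mm [ 9.4  4.4 68.2]
```

View pics/w4.png

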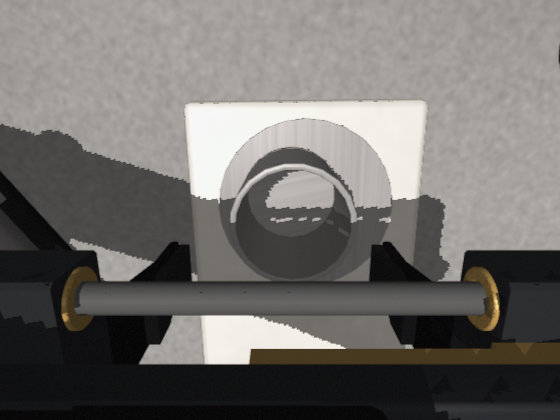

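The case edge is now level in the picture (row 102). The cup rim spans columns 230–357 with its top at row 165, slightly right of the fingers' centre.

Run:
```python
from h import *
s,r=st();i=snap('wrist');p=ray(i,293.5,165,.125);c=p-.034*r[:,0];c[2]=.079;print(c);to(c)
e=ray(i,306,102,.05);print('edge dist along x',(e-s['position'])@r[:,0])
```

```text
t 10.8 pos [ 0.4887 -0.2315  0.1473] x [ 0.196  0.981 -0.001] y [ 0.981 -0.196 -0.008] z [-0.008  0.001 -1.   ] F [ 0.2 -0.4  0.3] w 1.000 g 0.0
[ 0.49788875 -0.22424788  0.079     ]
shift mm [ 9.6  5.8 70.7]
edge dist along x 0.07432509579887524
```

```bash
python3 -m crank '[[[9,5,0,0,-1],[0,0,24,0,-1],[0,0,24,0,-1],[0,0,22,0,-1],[0,0,0,0,-1],[0,0,0,0,1],[0,0,0,0,1],[0,0,0,0,1],[0,0,0,0,1],[0,0,0,0,1]]]' 12
python3 -m crank '[[[0,0,0,0,1],[0,0,0,0,1],[0,0,-5,0,1],[0,0,-10,0,1],[0,0,-15,0,1],[0,0,0,0,1]]]' | tail -3
python3 - <<'E'
from h import *
s,r=st()
e=np.array([.4387,-.1505,.05]);n=np.array([.186,.983,0]);print('dist to edge',-(s['position']-e)@n)
E
```

```text
time: 11.72
position: [0.4997, -0.2238, 0.0822]
tool_rot: [2.425, 1.995, 0.003]
ft_force: [-1.7, 0.6, 7.4]
grip_width: 0.787
grip_force: 12.0
ft_force: [0.9, -1.0, -1.1]
grip_width: 0.785
grip_force: 12.0
t 12.2 pos [ 0.5008 -0.2243  0.1135] x [0.193 0.981 0.   ] y [ 0.981 -0.193  0.005] z [ 0.005 -0.001 -1.   ] F [ 0.9 -1.  -1.1] w 0.785 g 12.0
dist to edge 0.06101361009574295
```

```bash
python3 -m crank '[[[22,5,0,0,1],[22,5,0,0,1],[22,5,0,0,1],[21,5,0,0,1],[0,0,12,0,1],[0,0,12,0,1],[0,0,6,0,1],[0,0,0,0,1],[0,0,0,0,1]]]' 12
python3 - <<'E'
from h import *
s,r=st()
e=np.array([.4387,-.1505,.05]);n=np.array([.186,.983,0]);print('dist to edge',-(s['position']-e)@n)
E
```

```text
time: 12.97
position: [0.5343, -0.1429, 0.08]
tool_rot: [-2.428, -1.993, 0.002]
ft_force: [-0.3, 0.7, -0.9]
grip_width: 0.788
grip_force: 12.0
t 13.0 pos [ 0.5343 -0.1429  0.08  ] x [ 0.195  0.981 -0.   ] y [ 0.981 -0.195 -0.001] z [-0.001 -0.    -1.   ] F [-0.3  0.7 -0.9] w 0.788 g 12.0
dist to edge -0.02527654129864575
```

```bash
python3 -m crank '[[[0,0,0,0,1],[6,0,4,0,1],[6,0,5,0,1],[5,0,5,0,1],[2,0,4,0,1],[3,0,7,0,1],[3,0,7,0,1],[2,0,8,0,1],[0,0,0,0,1]]]' 6
python3 - <<'E'
from h import *
s,r=st();i=snap('scene');p=np.array(i['pixels']);cv2.imwrite('pics/s1.png',cv2.resize(cv2.cvtColor(p[110:260,180:380],4),None,fx=3,fy=3))
E
```

```text
time: 13.72
position: [0.5392, -0.1145, 0.0385]
tool_rot: [-2.424, -1.995, 0.004]
ft_force: [-0.4, 0.3, -1.5]
grip_width: 0.761
grip_force: 6.0
t 13.7 pos [ 0.5392 -0.1145  0.0385] x [ 0.192  0.981 -0.001] y [ 0.981 -0.192 -0.003] z [-0.003  0.    -1.   ] F [-0.4  0.3 -1.5] w 0.761 g 6.0
```

View pics/s1.png

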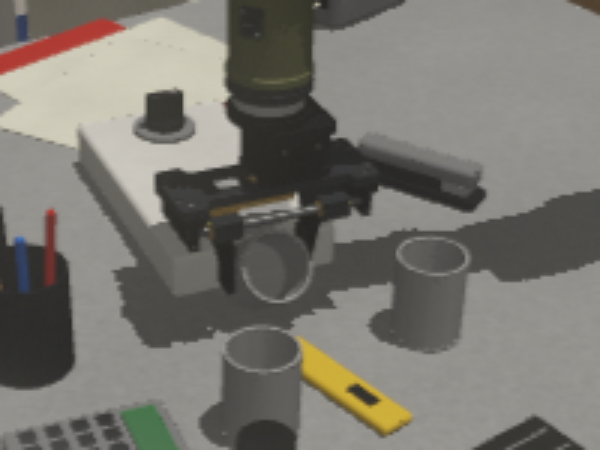

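The cup is about 65° over, with its mouth facing the camera. I'll finish laying it down.

```bash
python3 -m crank '[[[0,0,8,0,1],[-1,0,8,0,1],[-2,0,6,0,1],[0,0,0,0,1],[0,0,0,0,1]]]' 6
python3 - <<'E'
from h import *
s,r=st();i=snap('scene');p=np.array(i['pixels']);cv2.imwrite('pics/s2.png',cv2.resize(cv2.cvtColor(p[130:230,210:350],4),None,fx=4,fy=4))
E
```

```text
time: 14.18
position: [0.5391, -0.1188, 0.0182]
tool_rot: [-2.426, -1.994, 0.002]
ft_force: [-0.5, 0.6, -0.4]
grip_width: 0.76
grip_force: 6.0
t 14.2 pos [ 0.5391 -0.1188  0.0182] x [ 0.194  0.981 -0.   ] y [ 0.981 -0.194 -0.001] z [-0.001  0.    -1.   ] F [-0.5  0.6 -0.4] w 0.760 g 6.0
```

View pics/s2.png

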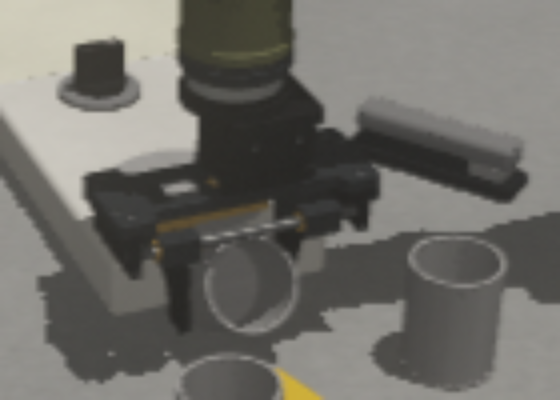

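```bash
python3 -m crank '[[[0,0,0,0,-0.8],[0,0,0,0,-0.8],[0,0,2,0,-0.8],[-8,0,0,0,-0.8],[-9,0,0,0,-0.8],[-8,0,0,0,-0.8],[-8,0,0,0,-0.8],[0,0,0,0,-0.8],[0,0,0,0,1],[0,0,0,0,1]]]' 5
python3 -m crank '[[[0,0,0,0,1],[0,0,0,0,1],[0,0,0,0,1]]]' 5
python3 - <<'E'
from h import *
s,r=st()
e=np.array([.4387,-.1505,.05]);n=np.array([.186,.983,0]);print('dist to edge',-(s['position']-e)@n)
E
```

```text
time: 15.07
position: [0.5352, -0.1495, 0.017]
tool_rot: [2.425, 1.997, 0.006]
ft_force: [3.8, 4.2, -0.5]
grip_width: 0.822
grip_force: 2.3
time: 15.32
position: [0.5355, -0.1496, 0.0172]
tool_rot: [2.424, 1.997, 0.006]
ft_force: [4.1, 2.9, -0.3]
grip_width: 0.605
grip_force: 2.2
t 15.3 pos [ 0.5355 -0.1496  0.0172] x [0.192 0.981 0.002] y [ 0.981 -0.192  0.003] z [ 0.003  0.002 -1.   ] F [ 4.1  2.9 -0.3] w 0.605 g 2.2
dist to edge -0.01890769429608165
```

Run:
```python
from h import *
s,r=st();i=snap('scene');p=np.array(i['pixels']);cv2.imwrite('pics/s3.png',cv2.resize(cv2.cvtColor(p[130:230,210:350],4),None,fx=4,fy=4))
```

```text
t 15.3 pos [ 0.5355 -0.1496  0.0172] x [0.192 0.981 0.002] y [ 0.981 -0.192  0.003] z [ 0.003  0.002 -1.   ] F [ 4.1  2.9 -0.3] w 0.605 g 2.2
```

View pics/s3.png

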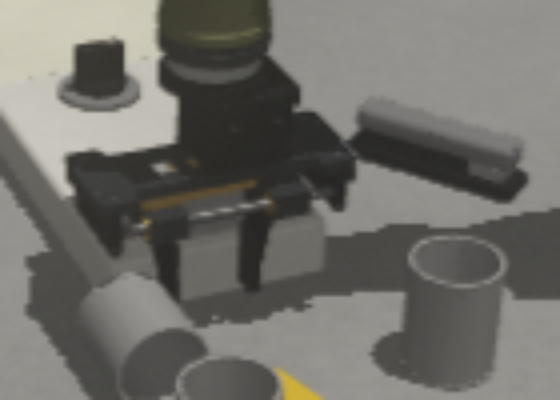

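The cup slipped out sideways. It now lies beside the case, around crop pixel (140,340), which is scene (245,215), with its mouth towards the camera. I'll lift clear and look from above.

```bash
python3 -m crank '[[[0,0,-15,0,0.2],[0,0,-30,0,0.2],[0,0,-35,0,0.2],[0,0,-35,0,-1],[0,0,-35,0,-1],[0,0,-30,0,-1],[0,0,-30,0,-1],[0,0,0,0,-1]]]' 5 | head -2
python3 - <<'E'
from h import *
s,r=st();i=snap('scene');c=ray(i,245,215,.034);print(c);i=snap('wrist','w5.png');print(proj(i,c))
E
```

```text
time: 16.03
position: [0.5364, -0.1532, 0.2328]
t 16.0 pos [ 0.5364 -0.1532  0.2328] x [0.194 0.981 0.002] y [ 0.981 -0.194  0.01 ] z [ 0.01 -0.   -1.  ] F [ 0.4 -0.2 -0.2] w 0.714 g 0.0
[ 0.62166577 -0.1013544   0.034     ]
(np.float64(355.98622273209224), np.float64(110.71867757022186))
```

View pics/w5.png

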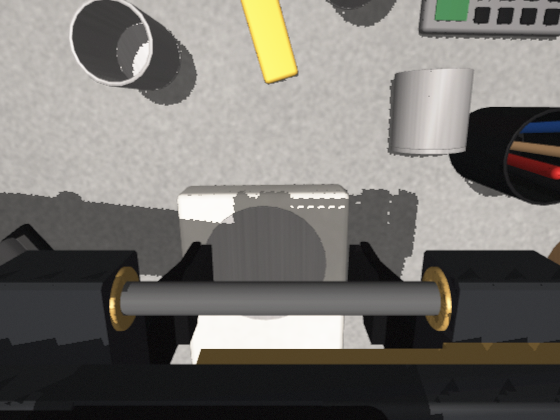

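The cup lies at columns 393–472, rows 68–153, with its axis nearly along the tool's x. Its mouth is at the top and its closed bottom at row 153. The pen pot is close on its lower right.

Run:
```python
from h import *
s,r=st();i=snap('wrist')
def T(p):return np.round(r.T@(p-s['position'])*1000,1)
for n,u,v,z in(('axis top mouth end',432,68,.068),('bottom end crest',429,150,.068),('left sil',392,112,.04),('right sil',471,112,.04),('b-left',390,150,.034),('b-right',467,150,.034),('m-left',396,70,.034),('m-right',473,70,.034)):
    p=ray(i,u,v,z);print(n,np.round(p,3),T(p))
t=snap('top');print('pot top cam',ray(t,332,145,.1), T(ray(t,332,145,.1)))
print('pot wrist centre', T(ray(i,545,155,.1)),'left edge',T(ray(i,505,155,.1)),T(ray(i,452,150,.0)))
e=ray(i,265,187,.05);print('edge',T(e))
```

```text
t 16.1 pos [ 0.534  -0.1519  0.2277] x [0.194 0.981 0.001] y [ 0.981 -0.194  0.003] z [ 0.003  0.    -1.   ] F [-0.4 -0.2 -1.1] w 0.802 g 0.0
axis top mouth end [ 0.679 -0.077  0.068] [101.8 127.7 160.2]
bottom end crest [ 0.671 -0.144  0.068] [ 33.8 132.7 160.1]
left sil [ 0.651 -0.108  0.04 ] [ 65.7 105.6 188.1]
right sil [ 0.723 -0.122  0.04 ] [ 65.7 179.6 188.3]
b-left [ 0.647 -0.144  0.034] [ 29.7 108.4 194. ]
b-right [ 0.721 -0.158  0.034] [ 29.6 183.8 194.2]
m-left [ 0.66  -0.072  0.034] [103.1 108.  194.1]
m-right [ 0.73  -0.085  0.034] [103.1 179.1 194.3]
pot top cam [ 0.74935768 -0.16062555  0.1       ] [ 33.  212.6 128.3]
pot wrist centre [ 33.6 213.  128.3] left edge [ 33.6 180.9 128.2] [ 25.5 185.2 228.2]
edge [ -3.6 -13.5 177.7]
```

```bash
python3 -m crank '[[[17,32,0,0,-1],[17,32,0,0,-1],[17,33,0,0,-1],[16,33,0,0,-1],[0,0,0,0.12,-1],[0,0,0,0.12,-1],[0,0,0,0.12,-1],[0,0,0,0.12,-1],[0,0,0,0.12,-1],[0,0,0,0.12,-1]]]' | head -2
python3 -m crank '[[[0,0,0,0.12,-1],[0,0,0,0.12,-1],[0,0,0,0.12,-1],[0,0,0,0.12,-1],[0,0,0,0.12,-1],[0,0,0,0.12,-1],[0,0,0,0.13,-1],[0,0,0,0,-1],[0,0,0,0,-1]]]' | head -2
python3 - <<'E'
from h import *
o=np.array([.534,-.1519,.2277]);x=np.array([.194,.981,0]);y=np.array([.981,-.194,0])
s,r=st();g=o+.067*x+.130*y;g[2]=.010;print(g);to(g);print(np.round(s['joint_positions'],2))
i=snap('wrist');p=np.array(i['pixels'])
a=o+.067*x+.1436*y
for k,q in (('cup',a),('bot',a-.036*x),('mouth',a+.036*x)):
    q=q.copy();q[2]=.034;print(k,np.round(q,3),np.round(proj(i,q)))
E
```

```text
time: 17.07
position: [0.6731, -0.1104, 0.2242]
time: 17.82
position: [0.6734, -0.1103, 0.2248]
t 17.8 pos [ 0.6734 -0.1103  0.2248] x [ 0.983 -0.184 -0.002] y [-0.184 -0.983  0.001] z [-0.003 -0.001 -1.   ] F [-0.1  0.4 -0.3] w 0.999 g 0.0
[ 0.674528 -0.111393  0.01    ]
shift mm [  1.9   0.7 214.8]
[-0.61  0.61  1.14  1.39 -0.55  1.49 -1.26]
cup [ 0.688 -0.114  0.034] [280. 167.]
bot [ 0.681 -0.149  0.034] [316. 168.]
mouth [ 0.695 -0.079  0.034] [243. 167.]
```

Run:
```python
from h import *
i=snap('wrist');g=cv2.cvtColor(np.array(i['pixels']),cv2.COLOR_RGB2GRAY).astype(float)
def edges(a,o):
    d=np.abs(np.convolve(a,[1,1,0,-1,-1],'same'));k=[(j+o,round(d[j])) for j in range(3,len(a)-3) if d[j]>25 and d[j]==d[j-3:j+4].max()];return k
for v in(130,150,170,190):print('row',v,edges(g[v-3:v+4,200:370].mean(0),200))
for u in(255,280,305):print('col',u,edges(g[70:245,u-3:u+4].mean(1),70))
```

```text
row 130 [(207, 220), (213, 221), (245, 200), (311, 28), (342, 28)]
row 150 [(208, 231), (213, 213), (240, 214)]
row 170 [(209, 28), (240, 187), (276, 85), (282, 47), (294, 73), (303, 89), (310, 81), (320, 43)]
row 190 [(302, 201)]
col 255 [(80, 233), (184, 229), (207, 108)]
col 280 [(99, 34), (104, 35), (169, 204), (178, 219), (186, 26), (206, 92)]
col 305 [(125, 127), (136, 29), (170, 177), (179, 115), (190, 28), (205, 30)]
```

```bash
python3 -m crank '[[[2,1,35,0,-1],[0,0,35,0,-1],[0,0,35,0,-1],[0,0,35,0,-1],[0,0,0,0,-1],[0,0,20,0,-1],[0,0,15,0,-1],[0,0,0,0,-1]]]' | sed -n 2,4p
python3 - <<'E'
from h import *
s,r=st();to([.674528,-.111393,.01])
E
```

```text
position: [0.6745, -0.1107, 0.0497]
tool_rot: [-3.127, 0.294, 0.006]
ft_force: [-0.8, 1.0, 0.0]
t 18.6 pos [ 0.6745 -0.1107  0.0497] x [ 0.983 -0.186 -0.004] y [-0.186 -0.983 -0.   ] z [-0.003  0.001 -1.   ] F [-0.8  1.   0. ] w 1.002 g 0.0
shift mm [ 0.3  0.7 39.7]
```

No contact so far, so I'll continue down and grip the cup end to end.

```bash
python3 -m crank '[[[0,0,14,0,-1],[0,0,13,0,-1],[0,0,11,0,-1],[0,0,0,0,-1],[0,0,0,0,1],[0,0,0,0,1],[0,0,0,0,1],[0,0,0,0,1],[0,0,0,0,1]]]' 15
python3 - <<'E'
from h import *
st()
E
```

```text
time: 19.33
position: [0.6762, -0.1117, 0.0143]
tool_rot: [3.127, -0.295, 0.002]
ft_force: [-0.1, 0.3, 1.2]
grip_width: 0.771
grip_force: 16.0
t 19.3 pos [ 0.6762 -0.1117  0.0143] x [ 0.982 -0.187  0.001] y [-0.187 -0.982  0.   ] z [ 0.001 -0.    -1.   ] F [-0.1  0.3  1.2] w 0.771 g 16.0
```

```bash
python3 -m crank '[[[0,0,-8,0,1],[0,0,-12,0,1],[-5,0,-20,0,1],[-5,0,-30,0,1],[-5,0,-30,0,1],[-5,0,-30,0,1],[0,0,0,0,1]]]' 20
python3 - <<'E'
from h import *
s,r=st();i=snap('wrist','w6.png');to([.52,.32,.14])
i=snap('scene');print(proj(i,s['position']))
p=np.array(i['pixels']);u,v=map(int,proj(i,s['position']))
cv2.imwrite('pics/s4.png',cv2.resize(cv2.cvtColor(p[v-70:v+70,u-90:u+90],4),None,fx=4,fy=4))
E
```

```text
time: 19.92
position: [0.6587, -0.1095, 0.1514]
tool_rot: [-3.128, 0.296, -0.016]
ft_force: [1.5, -2.0, -1.5]
grip_width: 0.77
grip_force: 20.7
t 19.9 pos [ 0.6587 -0.1095  0.1514] x [ 0.982 -0.188  0.01 ] y [-0.188 -0.982 -0.001] z [ 0.01  -0.001 -1.   ] F [ 1.5 -2.  -1.5] w 0.770 g 20.7
shift mm [-216.  -395.3    7.4]
(np.float64(230.57213642731637), np.float64(179.6940657749046))
```

View pics/s4.png

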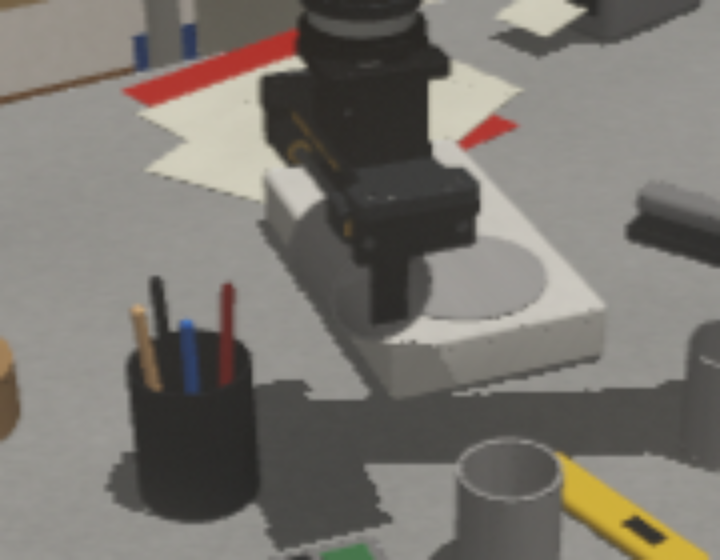

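The cup is held level, end to end, mouth towards the camera. I'll carry it to the mat.

```bash
python3 -m crank '[[[-16,-30,0,0,1],[-16,-30,0,0,1],[-16,-30,0,0,1],[-16,-30,0,0,1],[-16,-30,0,0,1],[-16,-30,0,0,1],[-16,-30,0,0,1],[-16,-30,0,0,1],[-16,-30,0,0,1],[-16,-30,0,0,1]]]' 20 | sed -n '2p;5,6p'
python3 -m crank '[[[-16,-30,0,0,1],[-16,-30,0,0,1],[-16,-30,0,0,1],[0,0,0,0,1]]]' 20 | sed -n '2p;5,6p'
python3 - <<'E'
from h import *
s,r=st();to([.515,.30,.0205]);print(np.round(s['joint_positions'],2))
E
```

```text
position: [0.5535, 0.2186, 0.1426]
grip_width: 0.771
grip_force: 20.7
position: [0.5202, 0.3244, 0.1416]
grip_width: 0.766
grip_force: 20.7
t 21.2 pos [0.5202 0.3244 0.1416] x [ 0.985 -0.175 -0.004] y [-0.175 -0.985 -0.002] z [-0.004  0.003 -1.   ] F [ 0.   2.8 -0.8] w 0.766 g 20.7
shift mm [ -0.3  25.1 121.1]
[-1.47  0.51  1.15  1.68 -0.49  1.27 -1.96]
```

```bash
python3 -m crank '[[[0,12,25,0,1],[0,12,30,0,1],[0,0,30,0,1],[0,0,20,0,1],[0,0,9,0,1],[0,0,5,0,1],[0,0,0,0,1],[0,0,0,0,1]]]' 20 | sed -n '2p;4,6p'
python3 - <<'E'
from h import *
st()
E
```

```text
position: [0.5211, 0.291, 0.0254]
ft_force: [0.0, 0.1, -2.0]
grip_width: 0.769
grip_force: 20.7
t 21.9 pos [0.5211 0.291  0.0254] x [ 0.982 -0.187  0.001] y [-0.187 -0.982 -0.001] z [ 0.001  0.    -1.   ] F [ 0.   0.1 -2. ] w 0.769 g 20.7
```

```bash
python3 -m crank '[[[0,0,3,0,1],[0,0,3,0,1],[0,0,0,0,1],[0,0,0,0,1]]]' 20 | sed -n '2p;4,6p'
python3 - <<'E'
from h import *
st()
E
```

```text
position: [0.5214, 0.2917, 0.02]
ft_force: [-1.4, 0.4, 4.1]
grip_width: 0.769
grip_force: 20.6
t 22.2 pos [0.5214 0.2917 0.02  ] x [ 0.982 -0.187  0.002] y [-0.187 -0.982 -0.002] z [ 0.002  0.002 -1.   ] F [-1.4  0.4  4.1] w 0.769 g 20.6
```

```bash
python3 -m crank '[[[0,0,0,0,-1],[0,0,0,0,-1],[0,0,0,0,-1],[0,0,0,0,-1],[0,0,-30,0,-1],[0,0,-40,0,-1],[0,0,-40,0,-1],[0,0,-40,0,-1],[0,0,-40,0,-1],[0,0,0,0,-1]]]' 20 | sed -n '2p'
python3 -m crank '[[[0,0,0,-0.12,-1],[0,0,0,-0.12,-1],[0,0,0,-0.12,-1],[0,0,0,-0.12,-1],[0,0,0,-0.12,-1],[0,0,0,-0.12,-1],[0,0,0,-0.12,-1],[0,0,0,-0.12,-1],[0,0,0,-0.12,-1],[0,0,0,-0.12,-1]]]' | sed -n '2p'
python3 -m crank '[[[0,0,0,-0.12,-1],[0,0,0,-0.12,-1],[0,0,0,-0.13,-1],[-15,0,0,0,-1],[-15,0,0,0,-1],[0,0,0,0,-1]]]' | sed -n '2p'
cat >> h.py <<'E'
def bright(i,th=90,roi=None,n=4):
    g=cv2.cvtColor(np.array(i['pixels']),cv2.COLOR_RGB2GRAY);m=(g>th).astype(np.uint8)
    if roi: k=np.zeros_like(m);k[roi[1]:roi[3],roi[0]:roi[2]]=1;m*=k
    m=cv2.morphologyEx(m,cv2.MORPH_OPEN,np.ones((9,9)));
    return sorted(cv2.findContours(m,0,2)[0],key=cv2.contourArea)[::-1][:n]
E
python3 - <<'E'
from h import *
s,r=st();i=snap('wrist')
for th in(60,90):
  for c in bright(i,th,(100,0,460,245)):print(th,cv2.contourArea(c),cv2.boundingRect(c),[round(float(a),1) for a in sum(map(list,cv2.minAreaRect(c)[:2]),[])],cv2.minAreaRect(c)[2])
a=np.array([.521,.292,.04])+.0136*np.array([.982,-.187,0]);print(proj(i,a),np.round(s['joint_positions'],2))
E
```

```text
position: [0.5246, 0.2916, 0.2165]
position: [0.5202, 0.2906, 0.2081]
position: [0.5147, 0.2576, 0.2083]
t 24.4 pos [0.5147 0.2576 0.2083] x [ 0.197  0.98  -0.001] y [ 0.98  -0.197 -0.001] z [-0.001 -0.001 -1.   ] F [ 0.8 -0.1  0.2] w 0.998 g 0.0
60 74199.5 (100, 0, 360, 245) [279.5, 122.0, 244.0, 359.0] 90.0
60 241.0 (336, 0, 26, 18) [348.5, 8.5, 17.0, 25.0] 90.0
60 195.5 (314, 7, 16, 16) [321.5, 14.5, 15.0, 15.0] 90.0
60 96.0 (286, 186, 13, 9) [292.0, 190.0, 8.0, 12.0] 90.0
90 18413.0 (362, 0, 98, 245) [410.5, 122.0, 244.0, 97.0] 90.0
90 17941.5 (100, 0, 113, 245) [156.0, 122.0, 112.0, 244.0] 0.0
90 7068.5 (238, 65, 83, 96) [279.1, 111.8, 96.6, 78.9] 86.98721313476562
(np.float64(293.43592206169), np.float64(147.33630906407123)) [-1.28  0.23  0.89  1.69 -0.18  1.32 -0.55]
```

Run:
```python
from h import *
s,r=st();i=snap('wrist')
def T(p):return np.round(r.T@(p-s['position'])*1000,1)
for z in(.04,.074):print(z,'L',T(ray(i,238,112,z)),'R',T(ray(i,321,112,z)),'far',T(ray(i,279,65,z)),'near',T(ray(i,279,161,z)))
c=bright(i,90,(215,20,350,200),1)[0].reshape(-1,2)
for v in(75,95,115,135,150):
    q=c[abs(c[:,1]-v)<=3,0];print(v,q.min(),q.max())
g=cv2.cvtColor(np.array(i['pixels']),cv2.COLOR_RGB2GRAY)
print('col profile',g[50:180:5,276:284].mean(1).round().astype(int))
m=snap('top');pm=np.array(m['pixels']);
```

```text
t 24.4 pos [0.5147 0.2598 0.2085] x [0.196 0.981 0.001] y [ 0.981 -0.196 -0.   ] z [-0.     0.001 -1.   ] F [ 0.3  0.2 -1.1] w 0.998 g 0.0
0.04 L [ 66.2 -36.2 168.6] R [ 66.2  37.1 168.5] far [1.050e+02 1.000e-01 1.686e+02] near [ 22.8  -0.  168.5]
0.074 L [ 66.9 -32.4 134.6] R [ 66.9  33.4 134.5] far [101.8   0.2 134.6] near [2.800e+01 1.000e-01 1.345e+02]
75 257 317
95 240 318
115 242 319
135 244 320Traceback (most recent call last):
  File "<stdin>", line 7, in <module>
    return umr_minimum(a, axis, None, out, keepdims, initial, where)
ValueError: zero-size array to reduction operation minimum which has no identity
```

```bash
python3 -m crank '[[[20,0,35,0,-1],[20,0,35,0,-1],[0,0,35,0,-1],[0,0,30,0,-1],[0,0,25,0,-1],[0,0,20,0,-1],[0,0,7,0,-1],[0,0,0,0,-1],[0,0,0,0,-1]]]' | sed -n '2p;4p'
python3 - <<'E'
from h import *
st()
E
python3 -m crank '[[[0,0,0,0,1],[0,0,0,0,1],[0,0,0,0,1],[0,0,0,0,1],[0,0,0,0,1],[0,0,0,0,1]]]' 6| sed -n '2p;4,6p'
python3 - <<'E'
from h import *
st()
E
```

```text
position: [0.5227, 0.3013, 0.0219]
ft_force: [1.4, -1.0, 0.2]
t 25.2 pos [0.5227 0.3013 0.0219] x [0.192 0.981 0.   ] y [ 0.981 -0.192  0.001] z [ 0.001  0.    -1.   ] F [ 1.4 -1.   0.2] w 1.004 g 0.0
position: [0.5232, 0.301, 0.0226]
ft_force: [1.4, -0.3, 3.4]
grip_width: 0.797
grip_force: 5.9
t 25.7 pos [0.5232 0.301  0.0226] x [0.193 0.981 0.002] y [ 0.981 -0.193  0.002] z [ 0.002  0.001 -1.   ] F [ 1.4 -0.3  3.4] w 0.797 g 5.9
```

```bash
python3 -m crank '[[[0,0,-6,0,1],[0,0,-8,0,1],[0,0,-8,0,1],[0,0,-8,0,1],[0,0,-8,0,1],[0,0,-8,0,1],[0,0,-6,0,1],[0,0,0,0,1],[0,0,0,0,1],[0,0,0,0,1]]]' 5| sed -n '2p;4,6p'
python3 - <<'E'
from h import *
st();i=snap('wrist')
for th in(90,130):
  for c in bright(i,th,(190,0,370,245),3):print(th,cv2.contourArea(c),cv2.boundingRect(c))
E
```

```text
position: [0.5219, 0.3006, 0.0733]
ft_force: [1.0, 0.4, -0.9]
grip_width: 0.777
grip_force: 4.9
t 26.5 pos [0.5219 0.3006 0.0733] x [ 0.193  0.981 -0.   ] y [ 0.981 -0.193 -0.   ] z [-0.001 -0.    -1.   ] F [ 1.   0.4 -0.9] w 0.777 g 4.9
90 9995.0 (209, 150, 139, 95)
90 52.5 (325, 0, 12, 6)
130 8502.5 (215, 151, 114, 94)
130 32.0 (327, 0, 9, 5)
```

Run:
```python
from h import *
s,r=st();i=snap('wrist')
o=s['position']+np.array([0,0,.019]);x=r[:,0]
for th in(0,30,60,90):
    t=np.radians(th);ax=np.cos(t)*x-np.sin(t)*np.array([0,0,1]);up=np.sin(t)*x+np.cos(t)*np.array([0,0,1])
    print(th,'upper rim',np.round(proj(i,o+.059*ax+.034*up)),'upper bottom edge',np.round(proj(i,o-.013*ax+.034*up)))
g=cv2.cvtColor(np.array(i['pixels']),cv2.COLOR_RGB2GRAY);print(g[100:245:6,270:290].mean(1).round())
```

```text
t 26.6 pos [0.5218 0.3005 0.0731] x [ 0.193  0.981 -0.001] y [ 0.981 -0.193 -0.001] z [-0.001 -0.    -1.   ] F [ 0.2 -0.2 -1.6] w 0.778 g 4.9
0 upper rim [277. 153.] upper bottom edge [278. 356.]
30 upper rim [278. 117.] upper bottom edge [277. 313.]
60 upper rim [278. 134.] upper bottom edge [278. 256.]
90 upper rim [279. 176.] upper bottom edge [278. 212.]
[ 65. 111. 179.  66.  64.  63.  64.  64.  85. 169. 164. 163. 163. 163.
 163. 163. 163. 163. 164. 163. 163. 165. 235. 235. 199.]
```

```bash
cat > tilt.py <<'E'
from h import *
import sys
# far image boundary of bright cup blob near the centre column
st();i=snap('wrist');g=cv2.cvtColor(np.array(i['pixels']),cv2.COLOR_RGB2GRAY);print(g[100:245:6,270:290].mean(1).round().astype(int).tolist())
E
python3 -m crank '[[[0,0,0,0,1],[0,0,0,0,1],[0,0,0,0,1],[0,0,0,0,1]]]' 3| sed -n '2p;4,6p'; python3 tilt.py
```

```text
position: [0.5222, 0.3006, 0.0735]
ft_force: [-0.1, -0.4, -1.0]
grip_width: 0.785
grip_force: 3.0
t 27.0 pos [0.5222 0.3006 0.0735] x [ 0.193  0.981 -0.   ] y [ 0.981 -0.193 -0.   ] z [-0. -0. -1.] F [-0.1 -0.4 -1. ] w 0.785 g 3.0
[65, 109, 181, 65, 64, 64, 63, 64, 84, 182, 163, 162, 162, 162, 162, 162, 162, 162, 163, 162, 162, 164, 235, 236, 204]
```

Brightness along the cup shows the closed end now facing up, tilted about 75°. So it did swing over; I'll carry it to the far slot and press it flat.

```bash
python3 -m crank '[[[0,0,-5,0,1],[20,-5,0,0,1],[25,-6,0,0,1],[28,-7,0,0,1],[28,-6,0,0,1],[20,-5,0,0,1],[0,0,0,0,1],[0,0,0,0,1]]]' 10| sed -n '2p;4,6p'; python3 tilt.py
```

```text
position: [0.5164, 0.4267, 0.0785]
ft_force: [-0.2, -0.5, -1.6]
grip_width: 0.773
grip_force: 9.8
t 27.7 pos [0.5164 0.4267 0.0785] x [ 0.19   0.982 -0.   ] y [ 0.982 -0.19   0.   ] z [ 0. -0. -1.] F [-0.2 -0.5 -1.6] w 0.773 g 9.8
[234, 236, 238, 232, 62, 63, 65, 64, 66, 182, 162, 162, 162, 161, 162, 162, 162, 162, 162, 162, 162, 164, 233, 234, 170]
```

```bash
python3 -m crank '[[[0,0,8,0,1],[0,0,6,0,1],[0,0,5,0,1],[0,0,4,0,1],[0,0,3,0,1],[0,0,3,0,1],[0,0,2,0,1],[0,0,0,0,1],[0,0,0,0,1]]]' 4| sed -n '2p;4,6p'; python3 tilt.py
python3 - <<'E'
from h import *
s,r=st();i=snap('wrist');print(ray(i,280,121,.006))
E
```

```text
position: [0.5174, 0.4262, 0.0485]
ft_force: [-0.5, 2.3, 4.2]
grip_width: 0.763
grip_force: 4.2
t 28.5 pos [0.5174 0.4262 0.0485] x [0.192 0.981 0.002] y [ 0.981 -0.192  0.001] z [ 0.001  0.002 -1.   ] F [-0.5  2.3  4.2] w 0.763 g 4.2
[236, 237, 237, 238, 80, 63, 63, 65, 64, 69, 147, 147, 147, 147, 147, 147, 147, 147, 147, 149, 238, 238, 238, 238, 187]
t 28.5 pos [0.5173 0.4261 0.0485] x [0.192 0.981 0.002] y [ 0.981 -0.192  0.001] z [ 0.001  0.002 -1.   ] F [-0.8  2.6  5.3] w 0.763 g 4.2
[0.53054447 0.4887936  0.006     ]
```

```bash
python3 -m crank '[[[0,0,2,0,1],[0,0,0,0,1],[0,0,0,0,1],[0,0,-1,0,-1],[0,0,0,0,-1],[0,0,0,0,-1],[0,0,0,0,-1],[0,0,0,0,-1],[0,0,0,0,-1]]]' 3| sed -n '2p;4,6p'
python3 -m crank '[[[0,0,-10,0,-1],[0,0,-20,0,-1],[0,0,-30,0,-1],[0,0,-35,0,-1],[0,0,-35,0,-1],[-30,0,-20,0,-1],[-30,0,0,0,-1],[0,0,0,0,-1]]]'| sed -n '2p'
python3 - <<'E'
from h import *
s,r=st();i=snap('wrist')
for th in(90,):
  for c in bright(i,th,(130,20,430,245),4):
    (u,v),(a,b),t=cv2.fitEllipse(c);print(cv2.contourArea(c),cv2.boundingRect(c),round(u),round(v),round(a),round(b),ray(i,u,v,.078))
  for c in bright(i,200,(130,20,430,245),4):
    (u,v),(a,b),t=cv2.fitEllipse(c);print(200,cv2.contourArea(c),cv2.boundingRect(c),round(u),round(v),round(a),round(b),ray(i,u,v,.078))
E
```

```text
position: [0.517, 0.4245, 0.0462]
ft_force: [0.6, -0.4, -0.1]
grip_width: 0.994
grip_force: 0.0
position: [0.5077, 0.359, 0.1996]
t 30.0 pos [0.5077 0.359  0.1996] x [0.2  0.98 0.  ] y [ 0.98  -0.2    0.002] z [ 0.002  0.    -1.   ] F [ 1.6 -1.2 -0.5] w 1.000 g 0.0
15026.0 (130, 20, 179, 225) 566 267 373 859 [0.73593755 0.25021497 0.078     ]
9132.0 (369, 20, 61, 225) 480 867 61 1207 [ 0.60461944 -0.83966535  0.078     ]
6939.5 (227, 44, 93, 96) 273 91 92 96 [0.52009893 0.44043536 0.078     ]
200 14682.5 (130, 20, 176, 225) 377 188 286 455 [0.58632237 0.35109468 0.078     ]
200 7636.5 (370, 20, 60, 175) 339 -770 102 1959 [0.62834446 0.80616525 0.078     ]
200 6732.0 (228, 44, 91, 95) 273 91 91 95 [0.52008457 0.44030147 0.078     ]
```

```bash
python3 -m crank '[[[-33,1,0,0,-1],[-33,1,0,0,-1],[-33,1,0,0,-1],[-33,1,0,0,-1],[-33,1,0,0,-1],[-33,1,0,0,-1],[-33,1,0,0,-1],[-33,1,0,0,-1],[-33,1,0,0,-1],[-33,1,0,0,-1]]]'| sed -n '2p'
python3 -m crank '[[[-33,0,0,0,-1],[-33,0,0,0,-1],[-33,0,0,0,-1],[0,0,0,0,-1]]]'| sed -n '2p'
cat >> h.py <<'E'
def rim(i,guess,zt,rad):
    "outer rim of an upright vessel: Hough circles near the projected guess"
    g=cv2.medianBlur(cv2.cvtColor(np.array(i['pixels']),cv2.COLOR_RGB2GRAY),3)
    u,v=proj(i,np.array([guess[0],guess[1],zt]));q=np.linalg.inv(i['T'])@np.array([guess[0],guess[1],zt,1]);R0=i['fx']*rad/q[2];w=int(R0*2.2)
    x0,y0=max(0,int(u)-w),max(0,int(v)-w);sub=g[y0:int(v)+w,x0:int(u)+w]
    h=cv2.HoughCircles(sub,cv2.HOUGH_GRADIENT,1.5,8,param1=80,param2=18,minRadius=int(R0*.85),maxRadius=int(R0*1.15))
    print('guess px',round(u),round(v),'R',round(R0,1))
    if h is not None:
        for c in h[0][:4]:print('circle',c[0]+x0,c[1]+y0,c[2],np.round(ray(i,c[0]+x0,c[1]+y0,zt),4))
E
python3 - <<'E'
from h import *
s,r=st();i=snap('wrist');rim(i,(.436,-.016),.085,.033)
t=snap('top');rim(t,(.436,-.016),.085,.033)
E
```

```text
position: [0.4515, 0.0394, 0.1969]
position: [0.4319, -0.064, 0.1971]
t 31.2 pos [ 0.4319 -0.064   0.1971] x [0.204 0.979 0.   ] y [ 0.979 -0.204  0.   ] z [ 0.  0. -1.] F [ 0.1 -0.3 -0.9] w 0.998 g 0.0
guess px 271 139 R 44.2
circle 261.75 128.25 42.55 [ 0.4309 -0.0069  0.085 ]
circle 272.25 126.75 49.15 [ 0.4387 -0.0074  0.085 ]
circle 263.25 140.25 49.15 [ 0.4301 -0.0157  0.085 ]
circle 279.75 129.75 44.2 [ 0.4437 -0.0107  0.085 ]
guess px 278 264 R 12.5
circle 275.75 265.25 13.15 [ 0.4326 -0.0098  0.085 ]
```

```bash
python3 -m crank '[[[22,-5,10,0,-1],[22,-5,20,0,-1],[0,0,20,0,-1],[0,0,10,0,-1],[0,0,0,0,-1],[0,0,0,0,-1]]]'| sed -n '2p'
python3 - <<'E'
from h import *
s,r=st();i=snap('wrist');rim(i,(.432,-.009),.085,.033)
g=cv2.cvtColor(np.array(i['pixels']),cv2.COLOR_RGB2GRAY).astype(float)
def edges(a,o):
    d=np.convolve(a,[1,1,0,-1,-1],'same');return [(j+o,round(d[j])) for j in range(3,len(a)-3) if abs(d[j])>60 and abs(d[j])==abs(d[j-3:j+4]).max()]
for v in(140,160,180,200,220):print(v,edges(g[v-1:v+2,195:370].mean(0),195))
for u in(260,280):print(u,edges(g[80:245,u-1:u+2].mean(1),80))
u=lambda dx,dy:np.round(proj(i,np.array([.432,-.009,.085])+dx*r[:,0]+dy*r[:,1]))
print(u(0,-.033),u(0,.033),u(.033,0))
E
```

```text
position: [0.4314, -0.0114, 0.1367]
t 31.8 pos [ 0.4314 -0.0114  0.1367] x [ 0.192  0.981 -0.001] y [ 0.981 -0.192 -0.   ] z [-0.001 -0.001 -1.   ] F [ 0.9 -0.3 -0.1] w 0.998 g 0.0
guess px 279 222 R 53.2
circle 275.75 221.25 45.45 [ 0.4302 -0.0081  0.085 ]
circle 274.25 230.25 53.55 [ 0.4281 -0.0138  0.085 ]
circle 274.25 209.25 56.7 [ 4.308e-01 -4.000e-04  8.500e-02]
circle 283.25 213.75 55.2 [ 0.4357 -0.0043  0.085 ]
140 []
160 [(255, -128), (301, 135)]
180 [(240, -156), (246, 173), (258, -101), (274, 172), (307, -140), (321, 134)]
200 [(220, -204), (229, 218), (235, -235), (271, 210), (312, -215), (319, 199), (324, -189), (332, 187), (337, -70), (341, 70), (353, 87), (362, -75)]
220 [(221, -195)]
260 [(157, -149), (174, 264), (178, -213)]
280 [(152, -180), (171, 282), (179, 172), (202, -209), (215, -198)]
[226. 222.] [332. 222.] [279. 169.]
```

```bash
python3 -m crank '[[[1,0,35,0,-1],[0,0,35,0,-1],[0,0,25,0,-1],[0,0,11,0,-1],[0,0,0,0,-1],[0,0,0,0,1],[0,0,0,0,1],[0,0,0,0,1],[0,0,0,0,1],[0,0,0,0,1]]]' 15| sed -n '2p;4,6p'
python3 -m crank '[[[0,0,0,0,1],[0,0,0,0,1],[0,0,-20,0,1],[0,0,-30,0,1],[0,0,-30,0,1],[0,0,0,0,1]]]' 20| sed -n '2p;4,6p'
python3 - <<'E'
from h import *
s,r=st()
e=np.array([.534,-.1519,0])+(-.0036)*np.array([.194,.981,0]);print('x dist to edge(2nd est)',(e-s['position'])@r[:,0]);print((np.array([.4387,-.1505,.05])-s['position'])@np.array([.186,.983,0]))
d=np.array([.983,-.186,0]);print('along',(s['position']-np.array([.4387,-.1505,.05]))@d)
E
```

```text
position: [0.4321, -0.0102, 0.0315]
ft_force: [-0.9, 0.1, 7.0]
grip_width: 0.757
grip_force: 15.0
position: [0.4356, -0.0102, 0.1156]
ft_force: [1.6, 0.6, -0.5]
grip_width: 0.751
grip_force: 20.0
t 33.2 pos [ 0.4356 -0.0102  0.1156] x [0.193 0.981 0.007] y [ 0.981 -0.193  0.008] z [ 0.009  0.005 -1.   ] F [ 1.6  0.6 -0.5] w 0.751 g 20.0
x dist to edge(2nd est) -0.1244517097833839
-0.13733462555173415
along -0.029167401207324535
```

```bash
python3 -m crank '[[[-22,21,0,0,1],[-22,21,0,0,1],[-22,21,0,0,1],[-22,21,0,0,1],[-23,20,0,0,1],[0,0,15,0,1],[0,0,12,0,1],[0,0,0,0,1],[0,0,0,0,1]]]' 20| sed -n '2p;4,6p'
python3 - <<'E'
from h import *
s,r=st();print('d by e1',(s['position']-np.array([.4387,-.1505,.05]))@np.array([.186,.983,0]))
E
```

```text
position: [0.5111, -0.1387, 0.0826]
ft_force: [0.1, 0.0, -1.9]
grip_width: 0.753
grip_force: 20.0
t 34.0 pos [ 0.5111 -0.1387  0.0826] x [0.192 0.981 0.   ] y [ 0.981 -0.192 -0.002] z [-0.002  0.001 -1.   ] F [ 0.1  0.  -1.9] w 0.753 g 20.0
d by e1 0.025109174382325135
```

```bash
python3 -m crank '[[[0,0,2,0,1],[6,0,4,0,1],[6,0,5,0,1],[5,0,5,0,1],[3,0,4,0,1],[3,0,7,0,1],[3,0,7,0,1],[3,0,8,0,1],[0,0,7,0,1],[0,0,0,0,1]]]' 6| sed -n '2p;4,6p'
python3 -m crank '[[[-1,0,6,0,1],[-1,0,5,0,1],[0,0,0,0,1],[0,0,0,0,1],[0,0,0,0,1],[0,0,0,0,1]]]' 6| sed -n '2p;4,6p'
python3 -m crank '[[[0,0,0,0,1],[0,0,0,0,1],[0,0,0,0,1],[3,0,-5,0,1],[3,0,-10,0,1],[0,0,-20,0,1],[0,0,-20,0,1],[0,0,0,0,1]]]' 30| sed -n '2p;4,6p'
python3 tilt.py
```

```text
position: [0.5163, -0.1105, 0.0325]
ft_force: [0.8, 1.9, -1.7]
grip_width: 0.742
grip_force: 6.0
position: [0.517, -0.1141, 0.0234]
ft_force: [-0.3, -0.6, -1.1]
grip_width: 0.741
grip_force: 6.0
position: [0.5215, -0.1078, 0.0826]
ft_force: [1.3, -0.0, -1.4]
grip_width: 0.737
grip_force: 30.0
t 36.0 pos [ 0.5215 -0.1078  0.0826] x [0.193 0.981 0.002] y [ 0.981 -0.193  0.006] z [ 0.007  0.    -1.   ] F [ 1.3 -0.  -1.4] w 0.737 g 30.0
[199, 202, 196, 191, 194, 198, 193, 196, 198, 191, 191, 191, 191, 191, 191, 190, 190, 179, 91, 91, 91, 91, 127, 192, 192]
```

```bash
cat > pred.py <<'E'
from h import *
import sys
def pred(gb,L,rad,angs):
    s,r=st();i=snap('wrist');o=s['position']-.019*r[:,2];x=r[:,0];z=-r[:,2]
    for a in angs:
        t=np.radians(a);ax=np.cos(t)*x+np.sin(t)*z;up=-np.sin(t)*x+np.cos(t)*z
        f=lambda k,m:round(float(proj(i,o+k*ax+m*up)[1]))
        print(a,'mouth up/low',f(L-gb,rad),f(L-gb,-rad),'bottom up/low',f(-gb,rad),f(-gb,-rad))
    g=cv2.cvtColor(np.array(i['pixels']),cv2.COLOR_RGB2GRAY);q=g[60:250,272:288].mean(1);print([(v+60,round(float(q[v]))) for v in range(0,190,6)])
E
python3 - <<'E'
from pred import *
pred(.05,.085,.033,(60,40,20,0,-20,-40))
E
```

```text
t 36.0 pos [ 0.5206 -0.1072  0.0809] x [0.192 0.981 0.002] y [ 0.981 -0.192  0.005] z [ 0.005  0.001 -1.   ] F [ 0.5  0.1 -0.9] w 0.738 g 30.0
60 mouth up/low 378 181 bottom up/low 345 226
40 mouth up/low 334 168 bottom up/low 381 260
20 mouth up/low 279 170 bottom up/low 413 296
0 mouth up/low 227 184 bottom up/low 436 332
-20 mouth up/low 189 204 bottom up/low 442 369
-40 mouth up/low 170 230 bottom up/low 421 403
[(60, 222), (66, 217), (72, 213), (78, 208), (84, 206), (90, 197), (96, 196), (102, 191), (108, 195), (114, 195), (120, 193), (126, 198), (132, 199), (138, 192), (144, 190), (150, 194), (156, 192), (162, 192), (168, 192), (174, 192), (180, 192), (186, 192), (192, 191), (198, 192), (204, 163), (210, 91), (216, 92), (222, 91), (228, 91), (234, 168), (240, 191), (246, 191)]
```

```bash
python3 -m crank '[[[10,-2,-20,0,1],[25,-5,-20,0,1],[30,-6,-15,0,1],[30,-6,0,0,1],[30,-6,0,0,1],[30,-6,0,0,1],[30,-6,0,0,1],[30,-6,0,0,1],[30,-6,0,0,1],[30,-6,0,0,1]]]' 30| sed -n '2p;4,6p'
python3 -m crank '[[[30,-6,0,0,1],[30,-5,0,0,1],[28,-3,0,0,1],[0,0,25,0,1],[0,0,25,0,1],[0,0,20,0,1],[0,0,0,0,1]]]' 30| sed -n '2p;4,6p'
python3 - <<'E'
from pred import *
pred(.05,.085,.033,(40,20,0,-20))
to([.523,.265,.0205])
E
```

```text
position: [0.5164, 0.1748, 0.1326]
ft_force: [0.4, -0.0, -1.1]
grip_width: 0.736
grip_force: 30.0
position: [0.5168, 0.2608, 0.0585]
ft_force: [-1.9, -0.5, -1.3]
grip_width: 0.738
grip_force: 30.0
t 37.5 pos [0.5168 0.2608 0.0585] x [ 0.192  0.981 -0.007] y [ 0.981 -0.192 -0.006] z [-0.008 -0.006 -1.   ] F [-1.9 -0.5 -1.3] w 0.738 g 30.0
40 mouth up/low 334 168 bottom up/low 381 260
20 mouth up/low 279 170 bottom up/low 413 296
0 mouth up/low 227 184 bottom up/low 436 332
-20 mouth up/low 189 204 bottom up/low 442 369
[(60, 64), (66, 63), (72, 64), (78, 93), (84, 222), (90, 63), (96, 63), (102, 64), (108, 64), (114, 65), (120, 64), (126, 116), (132, 178), (138, 67), (144, 66), (150, 238), (156, 236), (162, 235), (168, 235), (174, 235), (180, 235), (186, 236), (192, 235), (198, 235), (204, 193), (210, 120), (216, 120), (222, 120), (228, 119), (234, 212), (240, 236), (246, 235)]
shift mm [ 4.9  3.9 40.3]
```

Run:
```python
from pred import *
for gb in(.02,.03,.04):print(gb);pred(gb,.085,.033,(30,15,0))
i=snap('wrist');g=cv2.cvtColor(np.array(i['pixels']),cv2.COLOR_RGB2GRAY)
for v in(155,175,195,215,240):
    q=np.where(g[v,150:420]>100)[0]+150;d=np.split(q,np.where(np.diff(q)>3)[0]+1);print(v,[(int(a[0]),int(a[-1])) for a in d if len(a)>3])
```

```text
0.02
t 37.5 pos [0.5184 0.2611 0.0608] x [ 0.193  0.981 -0.005] y [ 0.981 -0.193 -0.004] z [-0.005 -0.004 -1.   ] F [-0.3  0.6 -1. ] w 0.738 g 30.0
30 mouth up/low 246 105 bottom up/low 374 247
15 mouth up/low 178 108 bottom up/low 376 265
0 mouth up/low 132 122 bottom up/low 371 284
[(60, 64), (66, 63), (72, 64), (78, 71), (84, 238), (90, 63), (96, 63), (102, 63), (108, 64), (114, 63), (120, 65), (126, 107), (132, 184), (138, 66), (144, 67), (150, 238), (156, 235), (162, 235), (168, 236), (174, 235), (180, 235), (186, 235), (192, 235), (198, 235), (204, 209), (210, 120), (216, 120), (222, 120), (228, 119), (234, 212), (240, 235), (246, 235)]
0.03
t 37.6 pos [0.52   0.2616 0.0627] x [ 0.193  0.981 -0.002] y [ 0.981 -0.193 -0.001] z [-0.002 -0.002 -1.   ] F [ 0.8 -0.3  0.4] w 0.738 g 30.0
30 mouth up/low 270 128 bottom up/low 383 258
15 mouth up/low 210 131 bottom up/low 392 279
0 mouth up/low 165 143 bottom up/low 394 300
[(60, 63), (66, 63), (72, 63), (78, 63), (84, 239), (90, 60), (96, 63), (102, 63), (108, 63), (114, 63), (120, 65), (126, 84), (132, 205), (138, 66), (144, 66), (15
[... 286 characters left out ...]
  ] z [ 0. -0. -1.] F [-0.2 -0.  -0.3] w 0.737 g 30.0
30 mouth up/low 290 149 bottom up/low 390 268
15 mouth up/low 239 153 bottom up/low 406 292
0 mouth up/low 197 164 bottom up/low 415 317
[(60, 64), (66, 64), (72, 64), (78, 64), (84, 219), (90, 82), (96, 64), (102, 63), (108, 63), (114, 64), (120, 64), (126, 72), (132, 225), (138, 63), (144, 66), (150, 238), (156, 235), (162, 235), (168, 236), (174, 235), (180, 235), (186, 235), (192, 235), (198, 235), (204, 222), (210, 120), (216, 120), (222, 120), (228, 119), (234, 212), (240, 235), (246, 235)]
155 [(179, 202), (222, 337), (343, 367)]
175 [(194, 202), (206, 365)]
195 [(187, 198), (215, 371)]
215 [(191, 368)]
240 [(166, 178), (198, 364)]
```

```bash
python3 -m crank '[[[0,0,12,0,1],[0,0,10,0,1],[0,0,8,0,1],[0,0,6,0,1],[0,0,4,0,1],[0,0,3,0,1],[0,0,0,0,1],[0,0,0,0,1]]]' 6| sed -n '2p;4,6p'
python3 - <<'E'
from pred import *
pred(.04,.085,.033,(15,0))
E
```

```text
position: [0.5211, 0.262, 0.0206]
ft_force: [0.3, 1.9, 1.1]
grip_width: 0.737
grip_force: 6.0
t 38.4 pos [0.5211 0.262  0.0206] x [ 0.193  0.981 -0.   ] y [ 0.981 -0.193  0.001] z [ 0. -0. -1.] F [0.3 1.9 1.1] w 0.737 g 6.0
15 mouth up/low 239 153 bottom up/low 406 292
0 mouth up/low 197 164 bottom up/low 415 317
[(60, 64), (66, 64), (72, 64), (78, 192), (84, 174), (90, 62), (96, 63), (102, 63), (108, 64), (114, 64), (120, 64), (126, 64), (132, 71), (138, 233), (144, 65), (150, 246), (156, 245), (162, 245), (168, 245), (174, 241), (180, 124), (186, 247), (192, 243), (198, 243), (204, 243), (210, 243), (216, 243), (222, 243), (228, 243), (234, 243), (240, 243), (246, 243)]
```

```bash
python3 -m crank '[[[0,0,0,0,-1],[0,0,0,0,-1],[0,0,0,0,-1],[0,0,0,0,-1],[0,0,0,0,-1]]]' 6| sed -n '2p;4,6p'
python3 - <<'E'
from pred import *
pred(.036,.085,.033,(0,))
i=snap('wrist')
for c in bright(i,110,(190,60,375,245),2):print(cv2.boundingRect(c))
E
python3 -m crank '[[[-12,0,-40,0,-1],[-20,0,-40,0,-1],[-20,0,-40,0,-1],[-20,0,-40,0,-1],[0,0,0,0,-1],[0,0,0,0,-1]]]' | sed -n '2p'
python3 - <<'E'
from h import *
s,r=st();i=snap('wrist')
def T(p):return np.round(r.T@(p-s['position'])*1000,1)
for c in bright(i,110,(215,20,345,235),3):
    x,y,w,h=cv2.boundingRect(c);print(x,y,w,h,cv2.minAreaRect(c)[1:],'far',T(ray(i,x+w/2,y,.065)),'near',T(ray(i,x+w/2,y+h,.065)),'L',T(ray(i,x,y+h/2,.045)),'R',T(ray(i,x+w,y+h/2,.045)))
E
```

```text
position: [0.5207, 0.2618, 0.0204]
ft_force: [0.6, -0.1, 0.0]
grip_width: 0.977
grip_force: 0.0
t 38.9 pos [0.5207 0.2618 0.0204] x [ 0.193  0.981 -0.   ] y [ 0.981 -0.193 -0.   ] z [-0. -0. -1.] F [ 0.6 -0.1  0. ] w 0.977 g 0.0
0 mouth up/low 184 155 bottom up/low 407 310
[(60, 64), (66, 63), (72, 63), (78, 214), (84, 149), (90, 62), (96, 62), (102, 63), (108, 63), (114, 63), (120, 64), (126, 65), (132, 79), (138, 231), (144, 105), (150, 249), (156, 249), (162, 249), (168, 253), (174, 249), (180, 249), (186, 249), (192, 249), (198, 249), (204, 248), (210, 248), (216, 248), (222, 248), (228, 248), (234, 247), (240, 247), (246, 247)]
(190, 139, 170, 106)
position: [0.5092, 0.1951, 0.1747]
t 39.5 pos [0.5092 0.1951 0.1747] x [0.195 0.981 0.005] y [ 0.981 -0.195  0.002] z [ 0.003  0.005 -1.   ] F [ 0.9  0.6 -0.9] w 0.997 g 0.0
227 29 87 128 ((127.0, 86.0), 90.0) far [122.5  -5.6 110.3] near [ 34.7  -6.2 109.8] L [ 81.2 -39.9 130. ] R [ 81.1  27.1 130.2]
324 224 17 11 ((10.0, 16.0), 90.0) far [-18.2  42.3 109.7] near [-27.4  42.7 109.6] L [-29.8  38.3 129.6] R [-29.8  52.8 129.6]
```

```bash
python3 -m crank '[[[25,-6,20,0,-1],[24,0,35,0,-1],[0,0,35,0,-1],[0,0,30,0,-1],[0,0,20,0,-1],[0,0,13,0,-1],[0,0,0,0,-1],[0,0,0,0,1],[0,0,0,0,1],[0,0,0,0,1]]]' 5| sed -n '2p;4p'
python3 -m crank '[[[0,0,0,0,1],[0,0,0,0,1],[0,0,0,0,1],[0,0,0,0,1]]]' 5| sed -n '2p;4,6p'
python3 -m crank '[[[0,0,-6,0,1],[0,0,-8,0,1],[0,0,-8,0,1],[0,0,-8,0,1],[0,0,-8,0,1],[0,0,-8,0,1],[0,0,-8,0,1],[0,0,-6,0,1],[0,0,0,0,1],[0,0,0,0,1]]]' 4| sed -n '2p;4,6p'
python3 - <<'E'
from pred import *
pred(.013,.085,.033,(0,-30,-60,-75,-90))
E
```

```text
position: [0.5122, 0.2449, 0.0213]
ft_force: [0.1, 0.5, 0.8]
position: [0.5118, 0.245, 0.0211]
ft_force: [-0.5, 0.1, 5.5]
grip_width: 0.767
grip_force: 5.2
position: [0.5113, 0.2446, 0.0803]
ft_force: [-0.0, -0.0, -1.0]
grip_width: 0.743
grip_force: 4.0
t 41.5 pos [0.5113 0.2446 0.0803] x [0.193 0.981 0.001] y [ 0.981 -0.193  0.   ] z [ 0.     0.001 -1.   ] F [-0. -0. -1.] w 0.743 g 4.0
0 mouth up/low 108 106 bottom up/low 354 272
-30 mouth up/low 89 153 bottom up/low 312 308
-60 mouth up/low 121 211 bottom up/low 258 340
-75 mouth up/low 146 241 bottom up/low 233 354
-90 mouth up/low 173 273 bottom up/low 215 363
[(60, 136), (66, 62), (72, 63), (78, 63), (84, 63), (90, 65), (96, 72), (102, 228), (108, 66), (114, 66), (120, 66), (126, 65), (132, 65), (138, 71), (144, 208), (150, 87), (156, 158), (162, 158), (168, 158), (174, 158), (180, 158), (186, 158), (192, 158), (198, 159), (204, 159), (210, 159), (216, 158), (222, 157), (228, 237), (234, 238), (240, 184), (246, 120)]
```

```bash
python3 -m crank '[[[0,0,-5,0,1],[15,-1,0,0,1],[20,-2,0,0,1],[18,-2,0,0,1],[9,0,0,0,1],[0,0,0,0,1],[0,0,0,0,1]]]' 10| sed -n '2p;4,6p'
python3 -m crank '[[[0,0,8,0,1],[0,0,6,0,1],[0,0,4,0,1],[0,0,3,0,1],[0,0,3,0,1],[0,0,2,0,1],[0,0,0,0,1],[0,0,0,0,1]]]' 4| sed -n '2p;4,6p'
python3 - <<'E'
from pred import *
pred(.013,.085,.033,(-75,-90))
E
```

```text
position: [0.5182, 0.3062, 0.0845]
ft_force: [0.5, -0.7, -1.4]
grip_width: 0.741
grip_force: 10.0
position: [0.5187, 0.3071, 0.0597]
ft_force: [-1.6, 3.0, 4.7]
grip_width: 0.742
grip_force: 4.2
t 42.8 pos [0.5187 0.3071 0.0597] x [0.193 0.981 0.002] y [ 0.981 -0.193  0.001] z [ 0.001  0.002 -1.   ] F [-1.6  3.   4.7] w 0.742 g 4.2
-75 mouth up/low 146 241 bottom up/low 233 354
-90 mouth up/low 173 273 bottom up/low 215 363
[(60, 33), (66, 34), (72, 57), (78, 81), (84, 64), (90, 63), (96, 64), (102, 65), (108, 64), (114, 64), (120, 146), (126, 145), (132, 64), (138, 62), (144, 64), (150, 63), (156, 144), (162, 144), (168, 144), (174, 144), (180, 144), (186, 144), (192, 145), (198, 144), (204, 145), (210, 143), (216, 189), (222, 238), (228, 239), (234, 239), (240, 238), (246, 119)]
```

Nearly flat now, so I'll settle it, release and check.

```bash
python3 -m crank '[[[0,0,2,0,1],[0,0,0,0,1],[0,0,0,0,1],[0,0,-1,0,-1],[0,0,0,0,-1],[0,0,0,0,-1],[0,0,0,0,-1],[0,0,0,0,-1],[0,0,0,0,-1]]]' 3| sed -n '2p;4,6p'
python3 -m crank '[[[0,0,-10,0,-1],[0,0,-20,0,-1],[0,0,-30,0,-1],[0,0,-35,0,-1],[0,0,-35,0,-1],[-25,0,-20,0,-1],[-20,0,0,0,-1],[0,0,0,0,-1]]]'| sed -n '2p'
python3 - <<'E'
from h import *
s,r=st();i=snap('wrist')
for c in bright(i,200,(130,0,430,245),5):
    (u,v),(a,b),t=cv2.fitEllipse(c);print(200,cv2.contourArea(c),cv2.boundingRect(c),round(u),round(v),round(a),round(b),ray(i,u,v,.091))
t=snap('top');p=np.array(t['pixels']);g=cv2.cvtColor(p,7)
for n,q in(('cup',(.52,.44,.078)),('b1',(.52,.32,.091)),('b2',(.638,.023,.085))):print(n,np.round(proj(t,np.array(q))))
rim(t,(.638,.023),.085,.033)
E
```

```text
position: [0.518, 0.3059, 0.0576]
ft_force: [0.5, 0.1, -0.2]
grip_width: 0.987
grip_force: 0.0
position: [0.5111, 0.257, 0.2105]
t 44.3 pos [0.5111 0.257  0.2105] x [0.199 0.98  0.002] y [ 0.98  -0.199  0.002] z [ 0.002  0.002 -1.   ] F [ 0.4 -2.   0.2] w 0.999 g 0.0
200 11189.5 (130, 6, 85, 239) 227 254 57 82 [0.45931367 0.21890687 0.091     ]
200 8946.0 (366, 0, 64, 196) 190 -2721 173 5870 [0.6390688  0.99345685 0.091     ]
200 6082.0 (234, 71, 87, 90) 277 115 87 89 [0.52266563 0.32106813 0.091     ]Traceback (most recent call last):
  File "<stdin>", line 4, in <module>
cv2.error: OpenCV(4.12.0) /io/opencv/modules/imgproc/src/shapedescr.cpp:361: error: (-201:Incorrect size of input array) There should be at least 5 points to fit the ellipse in function 'fitEllipseNoDirect'
```

```bash
python3 -m crank '[[[-29,19,0,0,-1],[-29,19,0,0,-1],[-29,19,0,0,-1],[-29,19,0,0,-1],[-29,19,0,0,-1],[-29,19,0,0,-1],[-29,19,0,0,-1],[-29,19,0,0,-1],[-30,19,0,0,-1],[0,0,0,0,-1]]]'| sed -n '2p'
python3 - <<'E'
from h import *
s,r=st();i=snap('wrist');rim(i,(.638,.023),.085,.033)
t=snap('top');rim(t,(.638,.023),.085,.033)
E
```

```text
position: [0.6275, -0.0377, 0.2081]
t 45.1 pos [ 0.6275 -0.0377  0.2081] x [ 0.204  0.979 -0.006] y [ 0.979 -0.204  0.002] z [ 0.001 -0.006 -1.   ] F [-0.8 -1.3  1.1] w 1.000 g 0.0
guess px 276 119 R 43.2
circle 278.25 115.25 41.55 [0.6404 0.025  0.085 ]
circle 285.75 122.75 39.9 [0.6448 0.0184 0.085 ]
circle 273.75 107.75 36.6 [0.6381 0.0311 0.085 ]
circle 291.75 113.75 43.2 [0.6506 0.024  0.085 ]
guess px 263 188 R 12.4
```

```bash
python3 -m crank '[[[21,0,10,0,-1],[21,0,20,0,-1],[21,0,20,0,-1],[0,0,20,0,-1],[0,0,0,0,-1],[0,0,0,0,-1]]]'| sed -n '2p'
python3 - <<'E'
from h import *
s,r=st();i=snap('wrist');rim(i,(.6405,.025),.085,.033)
g=cv2.cvtColor(np.array(i['pixels']),cv2.COLOR_RGB2GRAY).astype(float)
def edges(a,o):
    d=np.convolve(a,[1,1,0,-1,-1],'same');return [(j+o,round(d[j])) for j in range(3,len(a)-3) if abs(d[j])>60 and abs(d[j])==abs(d[j-3:j+4]).max()]
for v in(180,190,200,210):print(v,edges(g[v-1:v+2,195:370].mean(0),195))
for u in(260,280):print(u,edges(g[80:245,u-1:u+2].mean(1),80))
u=lambda dx,dy:np.round(proj(i,np.array([.6405,.025,.085])+dx*r[:,0]+dy*r[:,1]))
print(u(0,-.033),u(0,.033),u(.033,0),np.round(s['position'],4))
E
```

```text
position: [0.638, 0.0358, 0.1369]
t 45.8 pos [0.638  0.0358 0.1369] x [ 0.19   0.982 -0.001] y [ 0.982 -0.19  -0.003] z [-0.003 -0.    -1.   ] F [-0.2 -0.5  1.3] w 1.001 g 0.0
guess px 286 241 R 52.3
circle 285.75 238.25 45.65 [0.6406 0.0268 0.085 ]
circle 279.75 224.75 59.15 [0.6386 0.0363 0.085 ]
circle 287.25 247.25 57.5 [0.6404 0.0207 0.085 ]
circle 276.75 235.25 55.85 [0.6355 0.0299 0.085 ]
180 [(255, -165), (314, 142)]
190 [(249, -181), (274, 86), (296, -81), (323, 156)]
200 [(220, -163), (254, 178), (261, -141), (274, 194), (306, -63), (318, -158), (325, 137), (333, 168), (362, 79)]
210 [(199, 189), (220, -215), (244, 263), (250, -181), (271, 84), (283, 78), (287, -100), (295, 88), (299, -108), (307, 71), (311, -92), (322, 211), (328, -201), (342, 97), (350, -145), (354, 93), (362, -114)]
260 [(176, -140), (196, 245), (202, -198)]
280 [(167, -156), (190, 293), (202, -229), (211, 222)]
[234. 241.] [338. 241.] [286. 190.] [0.638  0.0358 0.1369]
```

```bash
python3 -m crank '[[[-10,5,35,0,-1],[0,0,35,0,-1],[0,0,25,0,-1],[0,0,11,0,-1],[0,0,0,0,-1],[0,0,0,0,1],[0,0,0,0,1],[0,0,0,0,1],[0,0,0,0,1],[0,0,0,0,1]]]' 15| sed -n '2p;4,6p'
python3 -m crank '[[[0,0,0,0,1],[0,0,0,0,1],[0,0,-20,0,1],[0,0,-30,0,1],[0,0,-30,0,1],[0,0,0,0,1]]]' 20| sed -n '2p;4,6p'
python3 - <<'E'
from h import *
s,r=st();d=np.array([.983,-.186,0]);e=np.array([.4387,-.1505,.05])
print('d by e1',(s['position']-e)@np.array([.186,.983,0]),'along',(s['position']-e)@d)
E
```

```text
position: [0.6424, 0.0232, 0.0335]
ft_force: [-3.1, 0.2, 5.9]
grip_width: 0.767
grip_force: 15.0
position: [0.646, 0.0223, 0.1183]
ft_force: [1.8, -1.1, -1.3]
grip_width: 0.766
grip_force: 20.0
t 47.1 pos [0.646  0.0223 0.1183] x [0.193 0.981 0.003] y [ 0.981 -0.193  0.01 ] z [ 0.01   0.001 -1.   ] F [ 1.8 -1.1 -1.3] w 0.766 g 20.0
d by e1 0.20837753702281114 along 0.1716710047555392
```

```bash
python3 -m crank '[[[-25,-14,0,0,1],[-26,-14,0,0,1],[-26,-14,0,0,1],[-26,-14,0,0,1],[-26,-14,0,0,1],[-26,-14,0,0,1],[-26,-13,0,0,1],[0,0,0,0,1],[0,0,15,0,1],[0,0,15,0,1]]]' 20| sed -n '2p;4,6p'
python3 -m crank '[[[0,0,0,0,1],[0,0,0,0,1]]]'| sed -n '2p;4,6p'
python3 - <<'E'
from h import *
s,r=st();d=np.array([.983,-.186,0]);e=np.array([.4387,-.1505,.05])
print('d by e1',(s['position']-e)@np.array([.186,.983,0]),'along',(s['position']-e)@d)
E
```

```text
position: [0.5128, -0.136, 0.0824]
ft_force: [1.1, 9.8, 21.4]
grip_width: 0.766
grip_force: 20.0
position: [0.5116, -0.136, 0.0817]
ft_force: [0.3, -1.1, -1.0]
grip_width: 0.767
grip_force: 20.0
t 48.1 pos [ 0.5116 -0.136   0.0817] x [ 0.193  0.981 -0.   ] y [ 0.981 -0.193 -0.001] z [-0.001 -0.    -1.   ] F [ 0.3 -1.1 -1. ] w 0.767 g 20.0
d by e1 0.02786410461083776 along 0.06897942683444382
```

```bash
python3 -m crank '[[[5,0,4,0,1],[6,0,5,0,1],[5,0,5,0,1],[3,0,6,0,1],[3,0,7,0,1],[3,0,8,0,1],[2,0,8,0,1],[0,0,7,0,1],[0,0,0,0,1]]]' 6| sed -n '2p;4,6p'
python3 -m crank '[[[-2,0,6,0,1],[-1,0,4,0,1],[0,0,2,0,1],[0,0,0,0,1],[0,0,0,0,1]]]' 6| sed -n '2p;4,6p'
python3 -m crank '[[[0,0,0,0,1],[0,0,0,0,1],[0,0,0,0,1],[3,0,-5,0,1],[3,0,-10,0,1],[0,0,-20,0,1],[0,0,-20,0,1],[0,0,0,0,1]]]' 30| sed -n '2p;4,6p'
python3 - <<'E'
from pred import *
pred(.045,.085,.033,(30,15,0,-15))
E
```

```text
position: [0.5195, -0.1089, 0.0318]
ft_force: [1.6, 1.4, 1.2]
grip_width: 0.738
grip_force: 6.0
position: [0.5184, -0.1124, 0.0206]
ft_force: [1.9, 2.3, 3.9]
grip_width: 0.736
grip_force: 6.0
position: [0.5185, -0.1072, 0.0775]
ft_force: [0.7, -0.6, -1.7]
grip_width: 0.733
grip_force: 30.0
t 50.0 pos [ 0.5185 -0.1072  0.0775] x [0.193 0.981 0.   ] y [ 0.981 -0.193  0.002] z [ 0.002 -0.    -1.   ] F [ 0.7 -0.6 -1.7] w 0.733 g 30.0
30 mouth up/low 299 158 bottom up/low 394 273
15 mouth up/low 253 163 bottom up/low 413 299
0 mouth up/low 212 174 bottom up/low 426 325
-15 mouth up/low 182 189 bottom up/low 429 350
[(60, 214), (66, 209), (72, 203), (78, 201), (84, 201), (90, 190), (96, 194), (102, 198), (108, 201), (114, 197), (120, 195), (126, 201), (132, 178), (138, 178), (144, 178), (150, 178), (156, 178), (162, 178), (168, 178), (174, 178), (180, 178), (186, 178), (192, 178), (198, 178), (204, 178), (210, 178), (216, 88), (222, 88), (228, 88), (234, 89), (240, 89), (246, 89)]
```

```bash
python3 -m crank '[[[10,-2,-20,0,1],[25,-5,-20,0,1],[30,-6,-15,0,1],[30,-6,0,0,1],[30,-6,0,0,1],[30,-6,0,0,1],[30,-6,0,0,1],[30,-6,0,0,1],[30,-6,0,0,1],[30,-6,0,0,1]]]' 30| sed -n '2p;4,6p'
python3 -m crank '[[[26,-3,0,0,1],[0,0,25,0,1],[0,0,25,0,1],[0,0,20,0,1],[0,0,0,0,1],[0,0,0,0,1]]]' 30| sed -n '2p;4,6p'
python3 - <<'E'
from pred import *
pred(.035,.085,.033,(45,30,15,0))
E
```

```text
position: [0.5148, 0.1749, 0.1284]
ft_force: [0.6, 1.0, -2.9]
grip_width: 0.735
grip_force: 30.0
position: [0.517, 0.1988, 0.0583]
ft_force: [-0.0, -0.5, -1.6]
grip_width: 0.733
grip_force: 30.0
t 51.4 pos [0.517  0.1988 0.0583] x [ 0.193  0.981 -0.004] y [ 0.981 -0.193 -0.003] z [-0.004 -0.003 -1.   ] F [-0.  -0.5 -1.6] w 0.733 g 30.0
45 mouth up/low 339 146 bottom up/low 369 241
30 mouth up/low 280 138 bottom up/low 387 263
15 mouth up/low 225 142 bottom up/low 399 286
0 mouth up/low 181 153 bottom up/low 405 309
[(60, 84), (66, 57), (72, 32), (78, 33), (84, 32), (90, 32), (96, 32), (102, 32), (108, 235), (114, 57), (120, 62), (126, 61), (132, 216), (138, 218), (144, 218), (150, 218), (156, 218), (162, 218), (168, 218), (174, 218), (180, 218), (186, 218), (192, 218), (198, 218), (204, 218), (210, 205), (216, 110), (222, 110), (228, 110), (234, 111), (240, 110), (246, 111)]
```

```bash
python3 -m crank '[[[0,0,8,0,1],[0,0,6,0,1],[0,0,5,0,1],[0,0,5,0,1],[0,0,4,0,1],[0,0,4,0,1],[0,0,4,0,1],[0,0,0,0,1],[0,0,0,0,1]]]' 6| sed -n '2p;4,6p'
python3 - <<'E'
from pred import *
pred(.035,.085,.033,(30,15,0))
E
```

```text
position: [0.5193, 0.2009, 0.0243]
ft_force: [-0.1, 2.6, 0.1]
grip_width: 0.736
grip_force: 6.0
t 52.1 pos [0.5193 0.2009 0.0243] x [0.192 0.981 0.001] y [ 0.981 -0.192  0.001] z [ 0.001  0.001 -1.   ] F [-0.1  2.6  0.1] w 0.736 g 6.0
30 mouth up/low 280 138 bottom up/low 387 263
15 mouth up/low 225 142 bottom up/low 399 286
0 mouth up/low 181 153 bottom up/low 405 309
[(60, 65), (66, 37), (72, 32), (78, 33), (84, 32), (90, 33), (96, 33), (102, 33), (108, 39), (114, 234), (120, 56), (126, 109), (132, 224), (138, 224), (144, 224), (150, 224), (156, 224), (162, 224), (168, 224), (174, 224), (180, 224), (186, 224), (192, 224), (198, 224), (204, 124), (210, 113), (216, 113), (222, 112), (228, 112), (234, 188), (240, 231), (246, 226)]
```

```bash
python3 -m crank '[[[0,0,2,0,1],[0,0,2,0,1],[0,0,1,0,1],[0,0,0,0,1],[0,0,0,0,1]]]' 4| sed -n '2p;4,6p'
python3 - <<'E'
from pred import *
pred(.031,.085,.033,(15,7,0))
E
```

```text
position: [0.5193, 0.2009, 0.0193]
ft_force: [0.3, 2.9, 3.4]
grip_width: 0.742
grip_force: 4.0
t 52.6 pos [0.5193 0.2009 0.0193] x [0.192 0.981 0.001] y [ 0.981 -0.192  0.001] z [ 0.001  0.001 -1.   ] F [0.3 2.9 3.4] w 0.742 g 4.0
15 mouth up/low 213 133 bottom up/low 393 280
7 mouth up/low 187 139 bottom up/low 396 292
0 mouth up/low 168 145 bottom up/low 396 302
[(60, 60), (66, 33), (72, 33), (78, 33), (84, 32), (90, 33), (96, 33), (102, 33), (108, 39), (114, 235), (120, 158), (126, 230), (132, 230), (138, 230), (144, 230), (150, 230), (156, 229), (162, 230), (168, 230), (174, 230), (180, 230), (186, 189), (192, 115), (198, 115), (204, 205), (210, 233), (216, 232), (222, 232), (228, 232), (234, 232), (240, 231), (246, 231)]
```

```bash
python3 -m crank '[[[0,0,0,0,-1],[0,0,0,0,-1],[0,0,0,0,-1],[0,0,0,0,-1],[0,0,0,0,-1],[-12,0,-40,0,-1],[-20,0,-40,0,-1],[-20,0,-40,0,-1],[-20,0,-40,0,-1],[0,0,0,0,-1]]]' 6| sed -n '2p;4,6p'
python3 -m crank '[[[0,0,0,0,-1],[0,0,0,0,-1]]]' | sed -n '2p'
python3 - <<'E'
from h import *
s,r=st();i=snap('wrist')
def T(p):return np.round(r.T@(p-s['position'])*1000,1)
for c in bright(i,110,(205,0,355,238),3):
    x,y,w,h=cv2.boundingRect(c);print(x,y,w,h,cv2.minAreaRect(c)[1:],'far',T(ray(i,x+w/2,y,.065)),'near',T(ray(i,x+w/2,y+h,.065)),'L',T(ray(i,x,y+h/2,.045)),'R',T(ray(i,x+w,y+h/2,.045)))
g=cv2.cvtColor(np.array(i['pixels']),cv2.COLOR_RGB2GRAY)
for v in(60,90,120,140):
    q=np.where(g[v,150:420]>110)[0]+150;d=np.split(q,np.where(np.diff(q)>3)[0]+1);print(v,[(int(a[0]),int(a[-1])) for a in d if len(a)>3])
print([int(k) for k in g[0:240:8,268:276].mean(1)])
E
```

```text
position: [0.5099, 0.1291, 0.177]
ft_force: [1.6, -0.2, -0.3]
grip_width: 0.997
grip_force: 0.0
position: [0.5052, 0.1341, 0.1702]
t 53.7 pos [0.5052 0.1341 0.1702] x [0.192 0.981 0.001] y [ 0.981 -0.192 -0.001] z [-0.001  0.001 -1.   ] F [ 0.1  0.4 -0.7] w 1.000 g 0.0
246 0 88 128 ((127.0, 87.0), 90.0) far [139.1   7.5 105.3] near [ 56.3   8.1 105.2] L [101.6 -24.3 125.3] R [101.5  40.9 125.3]
237 156 118 43 ((42.0, 117.0), 90.0) far [ 36.1  12.7 105.2] near [  3.4  13.  105.2] L [ 16.  -33.7 125.2] R [ 16.   61.2 125.1]
205 187 30 51 ((50.0, 29.0), 90.0) far [ 12.7 -44.4 105.2] near [-28.2 -46.3 105.2] L [-13.4 -61.2 125.2] R [-13.4 -36.4 125.2]
60 [(150, 160), (246, 331), (382, 397), (405, 419)]
90 [(150, 170), (247, 329), (388, 402), (410, 419)]
120 [(150, 180), (247, 328), (390, 404), (415, 419)]
140 [(150, 186), (199, 214), (312, 327), (408, 419)]
[225, 225, 226, 226, 227, 227, 227, 228, 228, 228, 229, 230, 230, 230, 232, 223, 27, 55, 56, 199, 56, 55, 175, 219, 209, 103, 102, 101, 99, 101]
```

```bash
python3 -m crank '[[[23,4,20,0,-1],[23,4,35,0,-1],[24,0,30,0,-1],[0,0,30,0,-1],[0,0,20,0,-1],[0,0,13,0,-1],[0,0,1,0,-1],[0,0,0,0,1],[0,0,0,0,1],[0,0,0,0,1]]]' 5| sed -n '2p;4p'
python3 -m crank '[[[0,0,0,0,1],[0,0,0,0,1],[0,0,0,0,1],[0,0,0,0,1]]]' 5| sed -n '2p;4,6p'
python3 -m crank '[[[0,0,-6,0,1],[0,0,-8,0,1],[0,0,-8,0,1],[0,0,-8,0,1],[0,0,-8,0,1],[0,0,-8,0,1],[0,0,-8,0,1],[0,0,-6,0,1],[0,0,0,0,1],[0,0,0,0,1]]]' 4| sed -n '2p;4,6p'
python3 - <<'E'
from pred import *
pred(.013,.085,.033,(0,-60,-75,-90))
E
```

```text
position: [0.5282, 0.2007, 0.0234]
ft_force: [1.3, -0.7, 0.9]
position: [0.5279, 0.2008, 0.0231]
ft_force: [-0.3, -0.4, 6.1]
grip_width: 0.774
grip_force: 5.0
position: [0.5271, 0.2006, 0.0823]
ft_force: [0.0, -0.5, -1.8]
grip_width: 0.752
grip_force: 4.0
t 55.7 pos [0.5271 0.2006 0.0823] x [0.193 0.981 0.001] y [ 0.981 -0.193  0.   ] z [ 0.     0.001 -1.   ] F [ 0.  -0.5 -1.8] w 0.752 g 4.0
0 mouth up/low 108 106 bottom up/low 354 272
-60 mouth up/low 121 211 bottom up/low 258 340
-75 mouth up/low 146 241 bottom up/low 233 354
-90 mouth up/low 173 273 bottom up/low 215 363
[(60, 40), (66, 70), (72, 21), (78, 20), (84, 20), (90, 21), (96, 21), (102, 21), (108, 109), (114, 68), (120, 42), (126, 43), (132, 42), (138, 43), (144, 42), (150, 154), (156, 42), (162, 42), (168, 43), (174, 43), (180, 75), (186, 73), (192, 73), (198, 71), (204, 214), (210, 212), (216, 209), (222, 207), (228, 204), (234, 198), (240, 88), (246, 88)]
```

```bash
python3 -m crank '[[[5,-2,0,0,1],[0,0,8,0,1],[0,0,6,0,1],[0,0,4,0,1],[0,0,3,0,1],[0,0,2,0,1],[0,0,0,0,1],[0,0,0,0,1]]]' 5| sed -n '2p;4,6p'
python3 - <<'E'
from pred import *
pred(.013,.085,.033,(-75,-90))
E
```

```text
position: [0.5257, 0.2051, 0.0586]
ft_force: [-2.0, -1.7, 1.6]
grip_width: 0.743
grip_force: 5.0
t 56.4 pos [0.5257 0.2051 0.0586] x [ 0.193  0.981 -0.001] y [ 0.981 -0.193 -0.001] z [-0.001 -0.001 -1.   ] F [-2.  -1.7  1.6] w 0.743 g 5.0
-75 mouth up/low 146 241 bottom up/low 233 354
-90 mouth up/low 173 273 bottom up/low 215 363
[(60, 51), (66, 47), (72, 64), (78, 20), (84, 20), (90, 20), (96, 20), (102, 20), (108, 20), (114, 37), (120, 157), (126, 42), (132, 42), (138, 42), (144, 42), (150, 42), (156, 41), (162, 137), (168, 52), (174, 41), (180, 83), (186, 82), (192, 81), (198, 81), (204, 81), (210, 81), (216, 77), (222, 186), (228, 186), (234, 186), (240, 180), (246, 84)]
```

```bash
python3 -m crank '[[[0,0,2,0,1],[0,0,0,0,1],[0,0,0,0,1],[0,0,0,0,-1],[0,0,0,0,-1],[0,0,0,0,-1],[0,0,0,0,-1],[0,0,0,0,-1],[0,0,0,0,-1]]]' 3| sed -n '2p;4,6p'
python3 -m crank '[[[0,0,-10,0,-1],[0,0,-20,0,-1],[0,0,-30,0,-1],[0,0,-35,0,-1],[0,0,-35,0,-1],[-25,0,-20,0,-1],[-20,0,0,0,-1],[0,0,0,0,-1],[0,0,0,0,-1]]]'| sed -n '2p'
python3 - <<'E'
from h import *
s,r=st();i=snap('wrist')
for th in(110,150,180):
  for c in bright(i,th,(200,0,360,240),4):
    if len(c)>9:
      (u,v),(a,b),t=cv2.fitEllipse(c);print(th,cv2.contourArea(c),cv2.boundingRect(c),round(u),round(v),round(a),round(b),ray(i,u,v,.091))
t=snap('top');g=cv2.cvtColor(np.array(t['pixels']),7)
for n,q in(('cup',(.52,.44,.078)),('b1',(.5227,.321,.091)),('b2',(.53,.21,.091))):
    u,v=proj(t,np.array(q));print(n,round(u),round(v),g[int(v)-4:int(v)+5,int(u)-4:int(u)+5].mean().round())
m=(g>100).astype(np.uint8);k=np.zeros_like(m);k[200:265,106:216]=1;m=cv2.morphologyEx(m*k,2,np.ones((7,7)))
for c in cv2.findContours(m,0,2)[0]:
    x,y,w,h=cv2.boundingRect(c);print('top blob',x,y,w,h,np.round(ray(t,x+w/2,y+h/2,.085),3))
E
```

```text
position: [0.5261, 0.2058, 0.057]
ft_force: [0.1, 1.0, 0.5]
grip_width: 0.99
grip_force: 0.0
position: [0.5175, 0.1606, 0.2079]
t 58.0 pos [0.5175 0.1606 0.2079] x [0.195 0.981 0.003] y [ 0.981 -0.195  0.   ] z [ 0.001  0.003 -1.   ] F [ 0.4  0.8 -0.3] w 0.999 g 0.0
110 5912.0 (236, 101, 87, 87) 279 144 87 87 [0.52620851 0.20370786 0.091     ]
110 1720.5 (200, 0, 82, 29) 240 -9 74 86 [0.52031618 0.3109842  0.091     ]
110 1396.5 (200, 204, 45, 36) 222 225 39 59 [0.46789022 0.14863605 0.091     ]
110 1009.5 (295, 174, 65, 23) 383 181 23 188 [0.60046137 0.1598657  0.091     ]
150 5847.5 (236, 101, 87, 87) 279 144 86 87 [0.52619806 0.20365627 0.091     ]
150 1697.0 (201, 0, 81, 29) 241 -10 76 85 [0.52104209 0.31127561 0.091     ]
150 1348.0 (200, 205, 44, 35) 242 222 34 135 [0.48493665 0.14831974 0.091     ]
150 950.0 (298, 175, 62, 22) 363 184 21 144 [0.58516838 0.16021854 0.091     ]
180 5775.5 (237, 101, 86, 87) 279 144 86 86 [0.52619536 0.20368217 0.091     ]
180 1679.5 (201, 0, 81, 29) 241 -11 77 85 [0.52127027 0.31167431 0.091     ]
180 1322.5 (200, 205, 44, 35) 221 226 38 57 [0.46744028 0.14840336 0.091     ]
180 886.0 (301, 175, 59, 22) 414 178 24 231 [0.62464709 0.15734087 0.091     ]
cup 107 233 124.0
b1 150 232 93.0
b2 192 229 32.0
top blob 108 255 9 10 [0.449 0.421 0.085]
top blob 108 243 8 11 [0.48  0.422 0.085]
top blob 161 239 12 26 [0.469 0.277 0.085]
top blob 121 236 38 21 [0.484 0.349 0.085]
```

```bash
python3 -m crank '[[[-33,0,-10,0,-1],[-33,0,-5,0,-1],[-33,0,-5,0,-1],[-33,0,0,0,-1],[-33,0,0,0,-1],[-33,0,0,0,-1],[-33,0,0,0,-1],[-33,0,0,0,-1],[0,0,0,0,-1],[0,0,0,0,-1]]]'| sed -n '2p'
python3 - <<'E'
from h import *
st();t=snap('top','top_end.png');g=cv2.cvtColor(np.array(t['pixels']),7)
for n,q,R0 in(('cup',(.52,.44,.078),.034),('b1',(.5227,.321,.091),.033),('b2',(.5262,.2037,.091),.033)):
    u,v=proj(t,np.array(q));print(n,round(u),round(v),g[int(v)-4:int(v)+5,int(u)-4:int(u)+5].mean().round());rim(t,q[:2],q[2],R0)
m=(g>110).astype(np.uint8);k=np.zeros_like(m);k[200:262,106:216]=1;m=cv2.morphologyEx(m*k,2,np.ones((9,9)))
for c in cv2.findContours(m,0,2)[0]:
    (u,v),R0=cv2.minEnclosingCircle(c);print('top blob',round(u),round(v),round(R0,1),np.round(ray(t,u,v,.085),3))
a=cv2.cvtColor(cv2.imread('pics/top0.png'),6)
for n,(x,y,w,h) in dict(pot=(310,120,45,50),flask=(170,115,50,55),calc=(250,115,50,58),cutter=(235,208,62,26),knob=(405,233,32,32)).items():
    d=cv2.absdiff(a[y:y+h,x:x+w],g[y:y+h,x:x+w]);print(n,d.mean().round(1),(d>40).sum())
E
```

```text
position: [0.4663, -0.0988, 0.2271]
t 58.9 pos [ 0.4663 -0.0988  0.2271] x [0.196 0.981 0.001] y [ 0.981 -0.196  0.   ] z [ 0.     0.001 -1.   ] F [ 0.2  0.8 -0. ] w 0.998 g 0.0
cup 107 233 197.0
guess px 107 233 R 12.8
circle 107.25 234.25 13.15 [0.517  0.4385 0.078 ]
b1 150 232 216.0
guess px 150 232 R 12.5
circle 149.75 233.25 13.0 [0.5192 0.3213 0.091 ]
b2 195 230 182.0
guess px 195 230 R 12.5
circle 197.75 239.75 13.15 [0.5013 0.195  0.091 ]
top blob 198 240 13.5 [0.501 0.196 0.085]
top blob 110 234 11.2 [0.519 0.428 0.085]
top blob 150 233 13.3 [0.52  0.324 0.085]
pot 3.1 0
flask 2.6 0
calc 2.6 0
cutter 2.9 0
knob 9.7 74
```

Beaker 2 has been knocked about 25 mm, as the task warned might happen. I'll check it from close by.

```bash
python3 -m crank '[[[33,-4,0,0,-1],[33,-4,0,0,-1],[33,-4,0,0,-1],[33,-4,0,0,-1],[33,-4,0,0,-1],[33,-4,0,0,-1],[15,0,0,0,-1],[0,0,0,0,-1],[0,0,0,0,-1]]]'| sed -n '2p'
python3 - <<'E'
from h import *
s,r=st();i=snap('wrist');g=cv2.cvtColor(np.array(i['pixels']),7)
u0,v0=proj(i,np.array([.501,.195,.091]));print(u0,v0)
for c in bright(i,150,(int(u0)-60,int(v0)-60,int(u0)+60,int(v0)+58),4):
    if len(c)>9:
      (u,v),(a,b),t=cv2.fitEllipse(c);print(cv2.contourArea(c),cv2.boundingRect(c),round(u),round(v),round(a),round(b),ray(i,u,v,.091))
# mat near edge: columns either side of the beaker, lowest dark->bright transition
for u in range(150,420,20):
    q=g[60:245,u-2:u+3].mean(1);k=[j+60 for j in range(2,len(q)-3) if q[j-2:j].max()<75 and q[j+1:j+3].min()>110]
    if k:print(u,k[-1],np.round(ray(i,u,k[-1],.006)[:2],3))
E
```

```text
position: [0.4833, 0.1185, 0.2263]
t 59.7 pos [0.4833 0.1185 0.2263] x [ 0.188  0.982 -0.003] y [ 0.982 -0.188 -0.   ] z [-0.001 -0.003 -1.   ] F [ 0.  -1.2 -0.9] w 0.998 g 0.0
282.7445850083551 96.20526046545693
5697.5 (245, 54, 84, 88) 287 97 84 87 [0.50379196 0.19351808 0.091     ]
398.0 (313, 136, 29, 18) 331 147 20 38 [0.53205975 0.14905443 0.091     ]
210 64 [0.437 0.24 ]
230 114 [0.446 0.189]
250 156 [0.457 0.143]
270 151 [0.478 0.145]
290 146 [0.5   0.146]
330 135 [0.543 0.149]
350 131 [0.564 0.149]
370 125 [0.585 0.151]
390 120 [0.606 0.153]
410 116 [0.626 0.153]
```

```bash
python3 -c "
from bench import job
print(job.close_job())"
```

```text
the job is handed in; nothing more can be done
None
```

I turned the cup warmer's knob to its off stop first, then left the cup and both beakers standing mouth-down on the mat, at least about 1 cm inside its edges; the pen pot, flask, cutter and calculator have not moved, and the job is handed in (no verdict came back).

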